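Close the battery bay of the greenhouse logger

TASK

The battery bay of the propped-up logger is open. Take the cover that has the projecting lip, hook its lip under the ledge at the bay's lower edge with the top edge still raised, then swing the top edge down until the cover lies shut and flat, centred and square over the batteries. Leave the smaller plain cover where it lies.

Things in the scene. Friction and masses are not known exactly. Their poses are not given: they have to be found in the camera images.
- cover_grip (a point): Cover with a lip: loose grey plate 120 (x) x 110 (y) x 10 mm, 0.14 kg, lying flat on the table. A finger rib 14 (x) x 44 (y) x 30 mm high stands on its middle, its top 40 mm above the underside. Point: centre of the rib, 25 mm above the underside. Axes: x from the lip to the opposite (top) edge, y along the lip, z out of the plate on the rib's side.
- cover_lip (a point): Tip of that cover's lip, mid-width, mid-thickness: 83 mm along -x and 23 mm below cover_grip, same axes. The lip, 90 mm wide and 4 mm thick, projects 23 mm from the plate's -x edge, level with the underside.
- bay: Fixed white box 150 mm wide, deck tilted 10 deg, low end to the robot. Origin: deck surface, mid 100 x 70 mm battery opening, 81 mm above table; x up-slope, z out of deck. Low-end metal ledge (edge x -68 mm, top z 18) forms a slot 14 high, 26 deep, open to +x; 12 mm high shoulder from x +68. Open sides. Shut: cover flat on deck, same axes, middle near x 0, y 0, lip about 15 mm under ledge.
- plain_cover: Bystander, not to be moved: smaller loose grey plate 85 x 85 x 10 mm with the same rib but no lip, lying on the table. Origin at the centre of its underside.

How it is judged:
By the outcome, as a careful person would: the job done as asked, in the order asked, and still so for the second after the job is handed in, with the robot touching nothing.
It also fails if it takes over 40 s, if anything falls off the work surface, if the arm or the gripper's body presses on something with over 40 N, if the wrist force passes 120 N, or if a joint passes its speed limit or range.

ROBOT

A 6-joint arm with a two-finger parallel gripper is mounted at the origin on the work surface. World frame = base frame: x ahead of the robot, y to its left, z up, the work surface at z = 0. Lengths are in m, angles in rad, forces in N, time in s.
With the tool pointing down it reaches from about 0.35 to 0.775 m from the base axis. Payload 7.3 kg.
Tool frame: the origin (TCP) lies midway between the tips of the shut fingers; the grasp point (between the pads) lies 19 mm behind it; z points along the fingers, y is the direction in which the jaws open and shut (so a half turn about z gives the same grasp; the last joint's range is limited). The gripper opens to 92 mm and grips with 3 to 60 N. Pads are 19 mm wide; open, the fingers measure 130 mm over their backs; the gripper's body (75 mm by 190 mm) begins 47 mm behind the grasp point.
Start: joints at [0.959, 0.342, 1.524, -0, 1.275, -0.146], TCP at [0.236, 0.469, 0.193] pointing down, gripper open.
Joint ranges: [-2.53, 2.53], [-0.77, 2.02], [0.04, 2.7], [-1, 4.14], [0.28, 2.66], [-3.11, 3.11]. Speed limits (rad/s): [2.57, 2.57, 3.14, 3.14, 3.14, 3.14].

INTERFACE

Orientations are given as [roll, pitch, yaw] about the fixed x, y, z axes, in that order (R = Rz(yaw) Ry(pitch) Rx(roll)).
In Python, from cell import robot gives the robot as it stands.
- The arm moves only by the shell command python3 -m crank 'ROWS' [FORCE]. ROWS is a JSON object of lists of equal length, an entry for each row: "claw": the opening, from 0 (shut) to 1 (fully open); "delta_pos": the shift along the tool's x, y, z in units of 25 mm (1.0 is 25 mm), a list of three; "roll": the turn about the tool's z in units of 6 degrees (1.0 is 6 degrees). In form: {"claw": [claw, ...], "delta_pos": [[dx, dy, dz], ...], "roll": [roll, ...]}. A call has exactly 8 rows; each row is the pose to reach, as a shift and turn from the pose commanded when the call began, along the tool's axes at that moment; what a row does not reach only later rows make up. A row lasts 1/12 s, in which the tool goes at most 41.7 mm and 7.16 degrees, less where a joint would pass 70% of its speed; a pose out of reach is approached as far as the arm can. A call with a gripper value outside its range is refused whole. The fingers move at their own pace and stop on an object; FORCE is the grip in N (left out, the last holds). Time passes only in rows, so rows that repeat a pose let the fingers close, or fill a call up. It gives the time, the measured TCP pose, the force and the opening at its end, in the units of the state.
- robot.observe(): the state, without advancing time (a new reading comes with each control period).
- robot.read_camera(name): name is "scene" or "side" or "wrist"; returns a dict with "color" (420x560x3 uint8, blue, green, red), "fx", "fy", "cx", "cy" (pixels), "rvec" (rotation vector, rad) and "tvec" (3), from world to camera coordinates, as OpenCV has them; the wrist camera has in their place "hand_eye" (4x4, takes a point from camera to tool coordinates, whose origin is the TCP and whose axes are the flange's). Camera axes: x right, y down, z forward; pixel columns grow to the right and rows downward; lengths in m; the calibration is good to about 2 mm. A picture is of the moment at which its call begins: read the wrist's pose just before it. There is no depth.
- robot.hand_in(): hands the job in, once; it reports no verdict.
The state is a dict: "time": time; "qpos": joint angles; "qvel": joint speeds; "joint_efforts": joint torques, N m; "tool_pos": TCP position; "tool_rot": TCP orientation; "contact_force": force on the tool from outside, world axes, zero at the start; "torque": the same for the moment, N m; "opening": finger opening in m.
Only numpy, scipy, OpenCV 4.12 (cv2) and the standard library are available. Lean on these libraries where they do the work, as an engineer would, in place of code of your own. Each camera call takes 0.05 s, during which the arm holds its last target.

## Working session

There is one attempt and no reset: what is moved stays moved. The work goes in short steps, Python scripts to look and compute and a shell command to move; the robot and the scene stay as the last step left them, time stands still between calls to the robot, and variables do not carry over. Pictures are saved under pics/ and viewed, and the job is handed in when it is done.

```bash
ls; mkdir -p pics
cat > h.py <<'E'
import numpy as np, cv2
from scipy.spatial.transform import Rotation as R
from cell import robot
def cam(n):
    s=robot.observe(); c=robot.read_camera(n)
    K=np.array([[c['fx'],0,c['cx']],[0,c['fy'],c['cy']],[0,0,1]])
    if n=='wrist':
        T=np.eye(4);T[:3,:3]=R.from_euler('xyz',s['tool_rot']).as_matrix();T[:3,3]=s['tool_pos']
        X=T@np.array(c['hand_eye']); Rw=X[:3,:3].T; t=-Rw@X[:3,3]
    else:
        Rw=R.from_rotvec(np.ravel(c['rvec'])).as_matrix(); t=np.ravel(c['tvec'])
    return c['color'],K,Rw,t
def ray(px,K,Rw,t):
    d=Rw.T@np.linalg.inv(K)@np.array([px[0],px[1],1.]); return -Rw.T@t,d/np.linalg.norm(d)
def onz(px,z,K,Rw,t):
    o,d=ray(px,K,Rw,t); return o+d*(z-o[2])/d[2]
def proj(P,K,Rw,t):
    p=(np.atleast_2d(P)@Rw.T+t)@K.T; return p[:,:2]/p[:,2:]
def st():
    s=robot.observe(); print('t',round(s['time'],2),'pos',np.round(s['tool_pos'],4),'rot',np.round(s['tool_rot'],3),'F',np.round(s['contact_force'],1),'op',round(float(s['opening']),4),'q',np.round(s['qpos'],2))
E
python3 - <<'E'
from h import *
import pickle
st(); D={}
for n in ['scene','side','wrist']:
    D[n]=cam(n); cv2.imwrite(f'pics/{n}0.png',D[n][0])
    print(n,-D[n][2].T@D[n][3])
pickle.dump(D,open('d0.pkl','wb'))
E
```

```text
pics
t 0.0 pos [0.2355 0.4687 0.1927] rot [-3.14  -0.     2.676] F [-1.  -0.5 -0.2] op 0.0917 q [ 0.96  0.34  1.53 -0.    1.28 -0.15]
scene [ 1.37444872 -0.29582548  0.78176099]
side [ 0.23856254 -0.61052838  0.76705933]
wrist [0.16595892 0.50512247 0.38407519]
```

View pics/scene0.png

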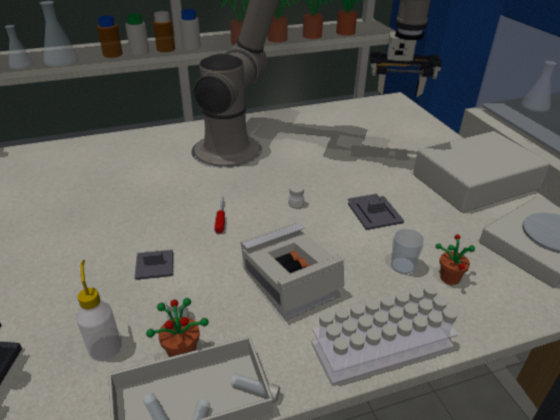

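View pics/side0.png

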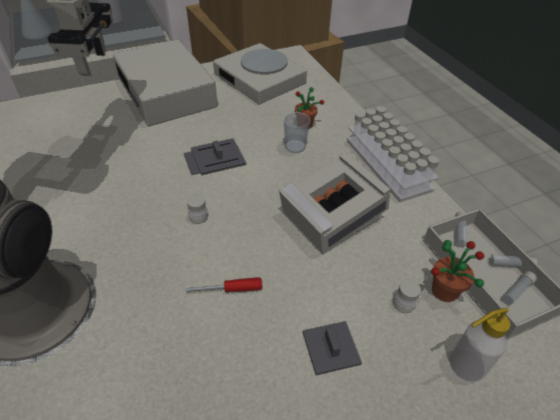

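View pics/wrist0.png

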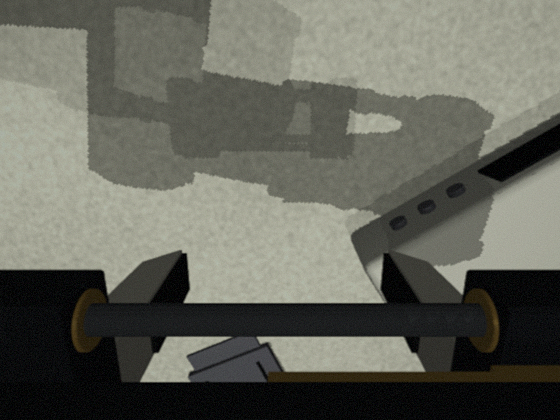

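The lipped cover is at about (375,211) in scene and (217,157) in side. The plain one is at (155,264) and (332,347), and the bay is at (293,265) and (335,205). I'll enlarge the crops next.

Run:
```python
import pickle,cv2,numpy as np
D=pickle.load(open('d0.pkl','rb'))
def crop(n,x,y,w,h,f): return cv2.resize(D[n][0][y:y+h,x:x+w],None,fx=f,fy=f,interpolation=cv2.INTER_CUBIC)
a=crop('side',175,130,80,50,5); b=crop('scene',340,185,80,50,5)
c=crop('side',270,145,133,110,3); d=crop('scene',230,215,133,110,3)
r=np.vstack([np.hstack([a,b]),np.hstack([cv2.copyMakeBorder(c,0,0,0,1,0),cv2.copyMakeBorder(d,0,0,0,0,0)])[:, :800]]) if 0 else None
top=np.hstack([a,b]); bot=np.hstack([c,d]); bot=cv2.copyMakeBorder(bot,0,0,0,800-bot.shape[1],0)
cv2.imwrite('pics/crop0.png',np.vstack([top,bot]))
```

```text
(no output)
```

View pics/crop0.png

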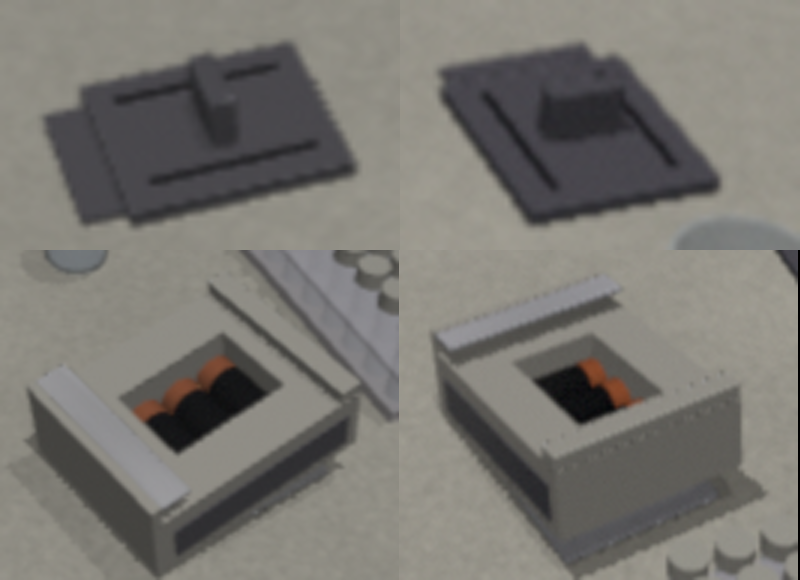

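```bash
cat > tri.py <<'E'
from h import *
def tri(a,b,A,B):
    P=cv2.triangulatePoints(A[1]@np.c_[A[2],A[3]],B[1]@np.c_[B[2],B[3]],np.array(a,float).T,np.array(b,float).T); return (P[:3]/P[3]).T
E
python3 - <<'E'
from tri import *
import pickle
D=pickle.load(open('d0.pkl','rb')); S=D['side'];C=D['scene']
so=[(310,194.3),(330,212.7),(364,189.3),(344.3,172.7)]
co=[(297,242.7),(268.7,255.7),(289.7,273.3),(317.7,263)]
P=tri(so,co,S,C); print(np.round(P,4)); c=P.mean(0); print('bay',c)
up=(P[2]+P[3]-P[0]-P[1])/2; lf=(P[0]+P[3]-P[1]-P[2])/2
print('len',np.linalg.norm(up),np.linalg.norm(lf),'yaw up',np.degrees(np.arctan2(up[1],up[0])),'slope',np.degrees(np.arcsin(up[2]/np.linalg.norm(up))),'lf yaw',np.degrees(np.arctan2(lf[1],lf[0])))
# cover in both views on planes
for nm,pts in (('side',[(191.4,147.6),(233,138.6),(246,163.6),(201.6,173.4)]),):
    Q=np.array([onz(p,.01,*D[nm][1:]) for p in pts]); print(nm,np.round(Q,4)); 
    m=Q.mean(0); x=(Q[1]+Q[2]-Q[0]-Q[3])/2; y=(Q[0]+Q[1]-Q[2]-Q[3])/2
    print('c',m,np.linalg.norm(x),np.linalg.norm(y),'yaw',np.degrees(np.arctan2(x[1],x[0])),np.degrees(np.arctan2(y[1],y[0]))-90)
print('liptip',[np.round(onz(p,.004,*S[1:]),4) for p in [(184,153.4),(191.4,174.6)]])
print('scene far corners',[np.round(onz(p,.01,*C[1:]),4) for p in [(403.6,222),(366,229)]])
E
```

```text
[[ 0.5985  0.0191  0.0706]
 [ 0.6142 -0.0512  0.0679]
 [ 0.7039 -0.035   0.0906]
 [ 0.692   0.032   0.0889]]
bay [ 0.65216174 -0.00878731  0.07951531]
len 0.09502558110647868 0.07001177223442262 yaw up 9.04736144127961 slope 12.485200651509372 lf yaw 101.3888030203911
side [[0.4151 0.352  0.01  ]
 [0.5309 0.3474 0.01  ]
 [0.5268 0.2352 0.01  ]
 [0.4104 0.2419 0.01  ]]
c [0.47080335 0.29412591 0.01      ] 0.11626003783263333 0.11125527515968969 yaw -2.801896169568846 -2.2397800523978475
liptip [array([0.3917, 0.3432, 0.004 ]), array([0.3867, 0.254 , 0.004 ])]
scene far corners [array([0.5395, 0.3441, 0.01  ]), array([0.535 , 0.2366, 0.01  ])]
```

```bash
cat >> h.py <<'E'
def to(p,psi_deg):
    s=robot.observe(); Rm=R.from_euler('xyz',s['tool_rot']).as_matrix()
    d=Rm.T@(np.array(p)-s['tool_pos'])/0.025
    r=-((psi_deg-np.degrees(s['tool_rot'][2])+180)%360-180)/6
    print('delta',np.round(d,3),'roll',round(r,3))
E
python3 - <<'E'
from h import *
c=robot.read_camera('wrist'); H=np.array(c['hand_eye']); print(H.round(3),c['fx'])
for x in (.47,.53,.56):
  for z in (.14,.2):
    T=np.eye(4);T[:3,:3]=R.from_euler('xyz',[np.pi,0,np.radians(177.5)]).as_matrix();T[:3,3]=[x,.294,z];X=T@H
    K=np.array([[c['fx'],0,c['cx']],[0,c['fy'],c['cy']],[0,0,1]])
    print(x,z,proj([[.389,.294,0],[.531,.294,.01],[.471,.294,.04]],K,X[:3,:3].T,-X[:3,:3].T@X[:3,3]).round())
to([.54,.294,.2],177.5)
E
```

```text
[[ 0.    -0.956 -0.294  0.079]
 [ 1.     0.001 -0.001  0.001]
 [ 0.001 -0.294  0.956 -0.191]
 [ 0.     0.     0.     1.   ]] 367.15934068286464
0.47 0.14 [[280.  92.]
 [287. 249.]
 [284. 197.]]
0.47 0.2 [[281.  93.]
 [287. 227.]
 [284. 180.]]
0.53 0.14 [[276.  15.]
 [284. 188.]
 [281. 122.]]
0.53 0.2 [[278.  28.]
 [284. 174.]
 [281. 117.]]
0.56 0.14 [[274. -27.]
 [283. 154.]
 [279.  81.]]
0.56 0.2 [[276.  -7.]
 [283. 146.]
 [280.  83.]]
delta [-14.019  -0.781  -0.281] roll -4.032
```

```bash
python3 -c "
from h import *
to([.472,.294,.14],177.5)"
```

```text
delta [-11.589  -2.001   2.12 ] roll -4.032
```

```bash
python3 -m crank '{"claw":[1,1,1,1,1,1,1,1],"delta_pos":[[-1.6,-0.3,0.3],[-3.2,-0.55,0.6],[-4.8,-0.8,0.9],[-6.4,-1.1,1.2],[-8.0,-1.4,1.5],[-9.6,-1.65,1.8],[-11.0,-1.9,2.1],[-11.6,-2.0,2.1]],"roll":[-0.6,-1.2,-1.8,-2.4,-3,-3.6,-4,-4.03]}'
python3 - <<'E'
from h import *
st(); 
import pickle
D=cam('wrist'); cv2.imwrite('pics/w1.png',D[0]); pickle.dump(D,open('w1.pkl','wb'))
E
```

```text
time: 0.87
tool_pos: [0.475, 0.2907, 0.1391]
tool_rot: [-3.14, -0.001, 3.097]
contact_force: [0.1, 0.2, 0.4]
opening: 0.0917
t 0.87 pos [0.475  0.2907 0.1391] rot [-3.140e+00 -1.000e-03  3.097e+00] F [0.1 0.2 0.4] op 0.0917 q [ 0.41  0.45  1.52 -0.    1.18 -1.11]
```

View pics/w1.png

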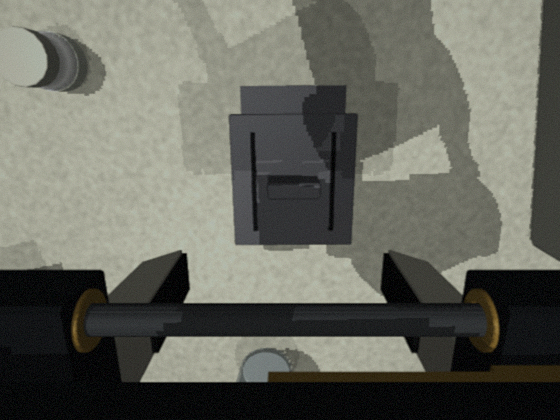

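Run:
```python
from h import *
import pickle
D=pickle.load(open('w1.pkl','rb'))
f=lambda p,z:onz(p,z,*D[1:])
Q=np.array([f(p,.01) for p in [(230,114),(357,114),(352,244),(235,244)]]);print(Q.round(4))
m=Q.mean(0);x=(Q[2]+Q[3]-Q[0]-Q[1])/2;y=(Q[1]+Q[2]-Q[0]-Q[3])/2
print(m,np.linalg.norm(x),np.linalg.norm(y),np.degrees(np.arctan2(x[1],x[0])),np.degrees(np.arctan2(y[1],y[0])))
print(f((241,86),.004),f((346,86),.004))
cv2.imwrite('pics/w1c.png',cv2.resize(D[0][70:260,210:380],None,fx=3,fy=3,interpolation=cv2.INTER_CUBIC))
```

```text
[[0.4096 0.2471 0.01  ]
 [0.4144 0.3545 0.01  ]
 [0.5329 0.3513 0.01  ]
 [0.5281 0.2414 0.01  ]]
[0.47127436 0.29855984 0.01      ] 0.11858049797711909 0.10876290112193177 -2.144357932005075 87.49538002637905
[0.38744794 0.25750184 0.004     ] [0.3913841 0.3460032 0.004    ]
```

View pics/w1c.png

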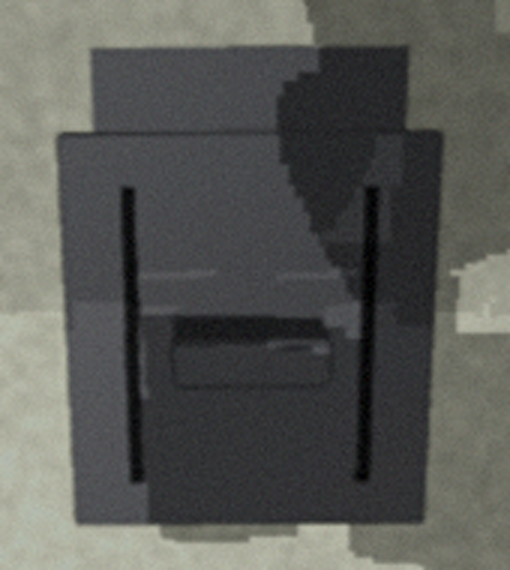

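Run:
```python
from h import *
st()
D=cam('wrist'); cv2.imwrite('pics/w2c.png',cv2.resize(D[0][70:260,210:380],None,fx=3,fy=3,interpolation=cv2.INTER_CUBIC))
f=lambda p,z:onz(p,z,*D[1:])
print(f((293.8,192),.04))
import pickle; pickle.dump(D,open('w2.pkl','wb')); st()
```

```text
t 0.92 pos [0.4762 0.2904 0.1397] rot [-3.14   0.     3.094] F [ 1.3 -1.7 -0.2] op 0.0919 q [ 0.41  0.45  1.51 -0.    1.18 -1.11]
[0.4737623  0.29786351 0.04      ]
t 0.97 pos [0.4743 0.292  0.1401] rot [-3.141e+00 -1.000e-03  3.094e+00] F [-0.8 -0.4 -0.2] op 0.0913 q [ 0.41  0.45  1.52 -0.    1.18 -1.11]
```

View pics/w2c.png

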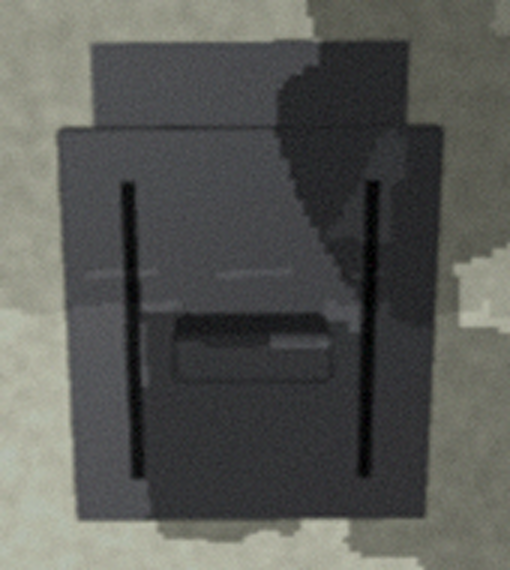

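```bash
python3 -m crank '{"claw":[1,1,1,1,1,1,1,1],"delta_pos":[[0.15,0.24,0.8],[0.15,0.24,1.7],[0.15,0.24,2.7],[0.15,0.24,3.6],[0.15,0.24,4.3],[0.15,0.24,4.7],[0.15,0.24,4.9],[0.15,0.24,4.9]],"roll":[0,0,0,0,0,0,0,0]}' 20
python3 - <<'E'
from h import *
st(); D=cam('side'); cv2.imwrite('pics/s3.png',cv2.resize(D[0][100:220,130:290],None,fx=5,fy=5,interpolation=cv2.INTER_CUBIC))
st()
E
```

```text
time: 1.63
tool_pos: [0.4681, 0.3007, 0.0179]
tool_rot: [-3.141, -0.001, 3.098]
contact_force: [0.2, 0.4, -0.6]
opening: 0.0919
t 1.63 pos [0.4681 0.3007 0.0179] rot [-3.141e+00 -1.000e-03  3.098e+00] F [ 0.2  0.4 -0.6] op 0.0919 q [ 0.43  0.59  1.65  0.    0.9  -1.09]
t 1.68 pos [0.4688 0.3009 0.0188] rot [3.141 0.    3.098] F [0.7 0.4 0.3] op 0.0918 q [ 0.43  0.59  1.65  0.    0.9  -1.09]
```

View pics/s3.png

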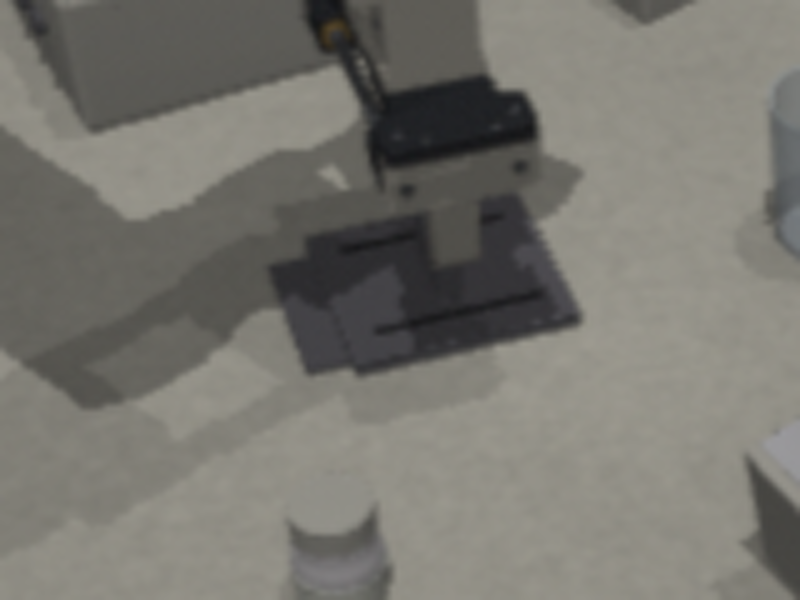

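```bash
python3 -m crank '{"claw":[1,1,0,0,0,0,0,0],"delta_pos":[[-0.06,-0.05,0],[-0.1,-0.1,0],[-0.1,-0.1,0],[-0.1,-0.1,0],[-0.1,-0.1,0],[-0.1,-0.1,0],[-0.1,-0.1,0],[-0.1,-0.1,0]],"roll":[0,0,0,0,0,0,0,0]}' 20
python3 -c "
from h import *
st()"
```

```text
time: 2.35
tool_pos: [0.4713, 0.2977, 0.0185]
tool_rot: [3.142, 0.0, 3.098]
contact_force: [0.7, 0.1, 0.0]
opening: 0.056
t 2.35 pos [0.4713 0.2977 0.0185] rot [3.142 0.    3.098] F [0.7 0.1 0. ] op 0.056 q [ 0.43  0.59  1.65  0.    0.9  -1.1 ]
```

Still closing (opening is 56 mm). I'll finish the close, then lift.

```bash
python3 -m crank '{"claw":[0,0,0,0,0,0,0,0],"delta_pos":[[0,0,0],[0,0,0],[0,0,0],[0,0,0],[0,0,-0.4],[0,0,-1.2],[0,0,-2.2],[0,0,-3.2]],"roll":[0,0,0,0,0,0,0,0]}' 20
python3 -m crank '{"claw":[0,0,0,0,0,0,0,0],"delta_pos":[[0,0,-1],[0,0,-2],[0,0,-3],[0,0,-3.5],[0,0,-3.7],[0,0,-3.7],[0,0,-3.7],[0,0,-3.7]],"roll":[0,0,0,0,0,0,0,0]}'
python3 - <<'E'
from h import *
st(); D=cam('side'); cv2.imwrite('pics/s4.png',cv2.resize(D[0][50:210,130:330],None,fx=4,fy=4,interpolation=cv2.INTER_CUBIC))
D=cam('wrist'); cv2.imwrite('pics/w4.png',D[0])
E
```

```text
time: 3.02
tool_pos: [0.471, 0.2976, 0.0997]
tool_rot: [-3.141, -0.001, 3.098]
contact_force: [0.5, 0.2, -0.2]
opening: 0.0031
time: 3.68
tool_pos: [0.4707, 0.2974, 0.1897]
tool_rot: [-3.141, -0.002, 3.098]
contact_force: [0.6, -0.3, -0.7]
opening: 0.0003
t 3.68 pos [0.4707 0.2974 0.1897] rot [-3.141e+00 -2.000e-03  3.098e+00] F [ 0.6 -0.3 -0.7] op 0.0003 q [ 0.43  0.4   1.44  0.    1.3  -1.1 ]
```

View pics/s4.png

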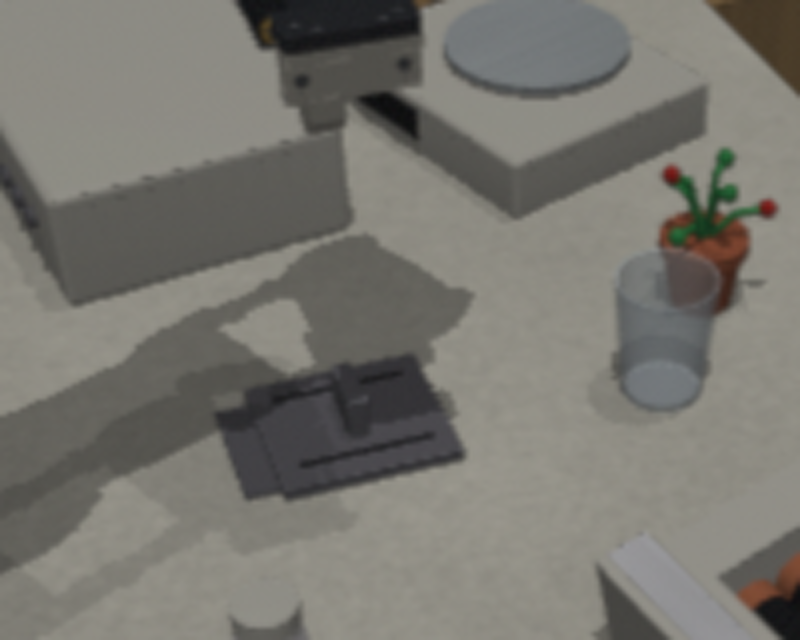

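View pics/w4.png

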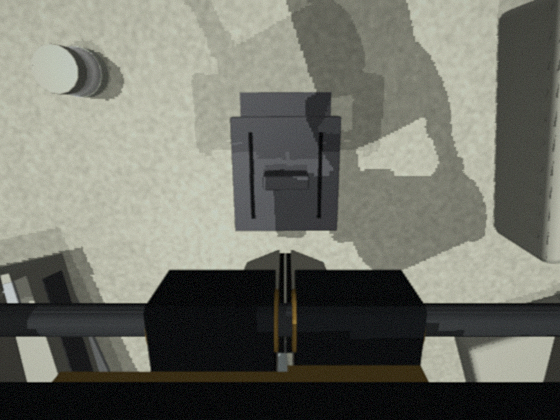

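Run:
```python
from tri import *
import pickle
st(); W=cam('wrist');st();S=cam('side');C=cam('scene');st()
pickle.dump((W,S,C),open('d5.pkl','wb'))
s=robot.observe();p=np.array(s['tool_pos'])
print('tcp px',[proj(p,*X[1:]).round(1) for X in (W,S,C)], 'grasp',[proj(p+[0,0,.019],*X[1:]).round(1) for X in (W,S,C)])
r=lambda X,x,y,w,h,f:cv2.resize(X[0][y:y+h,x:x+w],None,fx=f,fy=f,interpolation=cv2.INTER_CUBIC)
a=np.hstack([r(S,180,130,80,60,5),r(C,340,185,80,60,5)])
b=np.hstack([r(S,170,50,100,75,4),r(C,330,90,100,75,4)])
cv2.imwrite('pics/c5.png',np.vstack([a,b]))
cv2.imwrite('pics/w5.png',cv2.resize(W[0][80:330,200:370],None,fx=2.4,fy=2.4,interpolation=cv2.INTER_CUBIC))
```

```text
t 3.78 pos [0.4708 0.2975 0.1897] rot [-3.141e+00 -2.000e-03  3.098e+00] F [-0.   0.3  0.7] op 0.0004 q [ 0.43  0.4   1.44  0.    1.3  -1.1 ]
t 3.83 pos [0.4709 0.2975 0.1898] rot [-3.141e+00 -2.000e-03  3.098e+00] F [ 0.3  0.1 -0.6] op 0.0002 q [ 0.43  0.4   1.44  0.    1.3  -1.1 ]
t 3.93 pos [0.4711 0.2976 0.1902] rot [-3.141e+00 -1.000e-03  3.098e+00] F [0.3 0.5 0. ] op 0.0006 q [ 0.43  0.4   1.44  0.    1.3  -1.1 ]
tcp px [array([[284.6, 242.4]]), array([[211.7,  94.6]]), array([[384.7, 152.3]])] grasp [array([[284.5, 256.6]]), array([[210.9,  87.4]]), array([[385.7, 145.5]])]
```

View pics/c5.png

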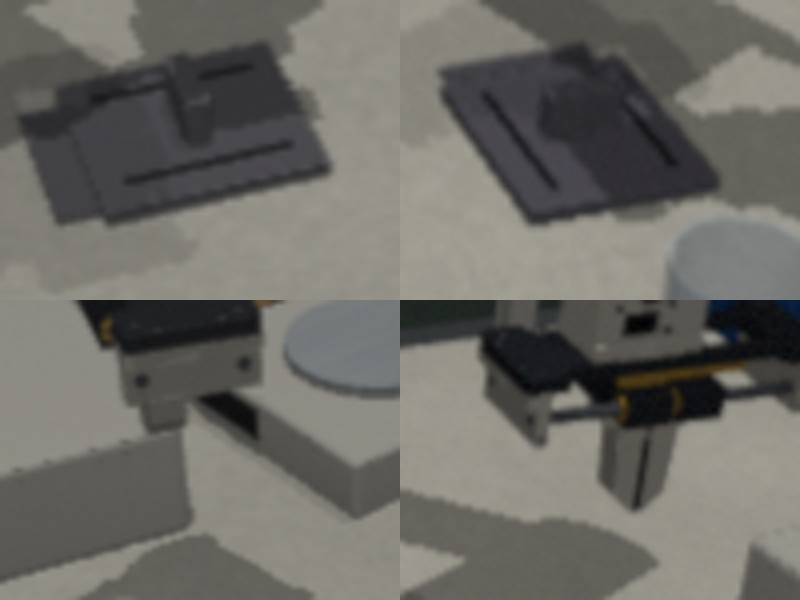

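View pics/w5.png

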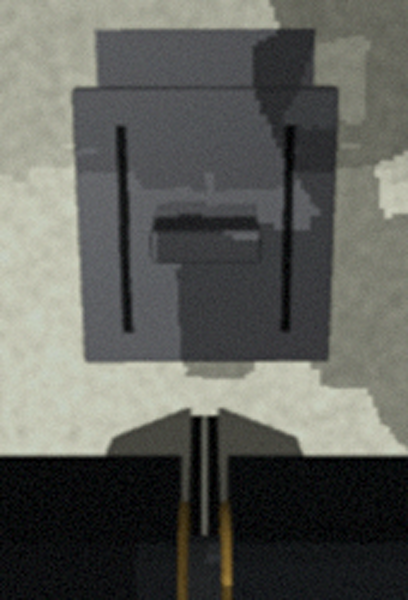

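Run:
```python
from tri import *
import pickle
W,S,C=pickle.load(open('d5.pkl','rb'))
print('tip',tri([(211.2,82.5)],[(388.7,142)],S,C))
# rib top centre: side crop top face approx ; scene
s=(180+188/5,130+80/5); print('rib side z.04',onz(s,.04,*S[1:]),'wrist',onz((200+205/2.4,80+247/2.4),.04,*W[1:]))
print('plate far edge wrist',onz((200+85/2.4,80+360/2.4),.01,*W[1:]),onz((200+328/2.4,80+360/2.4),.01,*W[1:]))
print('side far corners',onz((180+270/5,130+42/5),.01,*S[1:]),onz((180+330/5,130+170/5),.01,*S[1:]))
print('scene far',onz((340+318/5,185+185/5),.01,*C[1:]),onz((340+130/5,185+217/5),.01,*C[1:]))
for z in (.19,.2,.21,.22): print(z,proj([.471,.2975,z],*S[1:]),proj([.471,.2975,z],*C[1:]),proj([[.4615,.2975,z],[.4805,.2975,z]],*W[1:]).ravel())
```

```text
tip [[0.47398142 0.3023129  0.21924919]]
rib side z.04 [0.472198  0.2948701 0.04     ] wrist [0.47175332 0.29796628 0.04      ]
plate far edge wrist [0.52820992 0.2416559  0.01      ] [0.5328633  0.35051332 0.01      ]
side far corners [0.53371012 0.34720614 0.01      ] [0.52629287 0.23369329 0.01      ]
scene far [0.53953802 0.34410846 0.01      ] [0.53275192 0.23776017 0.01      ]
0.19 [[211.64777058  94.70983041]] [[384.59162896 152.36097136]] [283.67516499 226.12504225 285.15979338 257.64819946]
0.2 [[211.26388612  90.95295035]] [[385.15848885 148.81775082]] [283.58192296 232.55161825 285.14058393 265.41237108]
0.21 [[210.87473291  87.14450777]] [[385.73107958 145.23870907]] [283.47897027 239.64748812 285.1194325  273.96145986]
0.22 [[210.48020173  83.28343382]] [[386.30948849 141.62330013]] [283.36470662 247.52295048 285.09602893 283.42082915]
```

All three cameras put the real fingertips about 29 mm above the reported TCP, at z≈0.219 against 0.190. That explains why the fingers closed over the rib without touching it. I'll reopen and go down further in stages, checking the force and a picture at each stage.

```bash
python3 -m crank '{"claw":[1,1,1,1,1,1,1,1],"delta_pos":[[0,0,0.5],[0,0,1.3],[0,0,2],[0,0,2.6],[0,0,3.2],[0,0,3.8],[0,0,4.2],[0,0,4.2]],"roll":[0,0,0,0,0,0,0,0]}'
python3 -m crank '{"claw":[1,1,1,1,1,1,1,1],"delta_pos":[[0,0,0],[0,0,0.3],[0,0,1],[0,0,1.6],[0,0,2.2],[0,0,2.7],[0,0,3],[0,0,3.1]],"roll":[0,0,0,0,0,0,0,0]}'
python3 - <<'E'
from tri import *
import pickle
st();S=cam('side');C=cam('scene');st()
p=np.array(robot.observe()['tool_pos'])
r=lambda X,x,y,w,h,f:cv2.resize(X[0][y:y+h,x:x+w],None,fx=f,fy=f,interpolation=cv2.INTER_CUBIC)
cv2.imwrite('pics/c6.png',np.hstack([r(S,170,100,100,80,4),r(C,330,155,100,80,4)]))
E
```

```text
time: 4.6
tool_pos: [0.47, 0.2971, 0.0836]
tool_rot: [-3.14, -0.004, 3.098]
contact_force: [-0.1, 0.0, -0.3]
opening: 0.0494
time: 5.27
tool_pos: [0.4711, 0.2976, 0.0077]
tool_rot: [-3.141, -0.001, 3.098]
contact_force: [-0.3, 0.3, 0.7]
opening: 0.0914
t 5.27 pos [0.4711 0.2976 0.0077] rot [-3.141e+00 -1.000e-03  3.098e+00] F [-0.3  0.3  0.7] op 0.0914 q [ 0.43  0.61  1.65  0.    0.88 -1.1 ]
t 5.37 pos [0.4715 0.2978 0.0086] rot [3.141 0.    3.098] F [ 0.5  0.6 -0.2] op 0.0917 q [ 0.43  0.61  1.65  0.    0.88 -1.1 ]
```

View pics/c6.png

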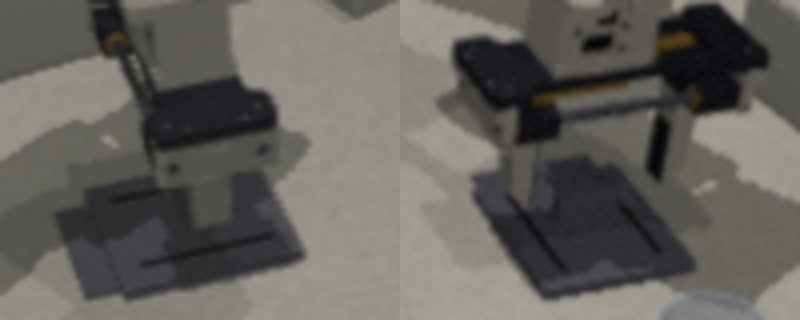

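```bash
python3 -m crank '{"claw":[1,1,1,1,1,1,0,0],"delta_pos":[[0,0,0.2],[0,0,0.4],[0,0,0.6],[0,0,0.7],[0,0,0.8],[0,0,0.8],[0,0,0.8],[0,0,0.8]],"roll":[0,0,0,0,0,0,0,0]}' 20
python3 -m crank '{"claw":[0,0,0,0,0,0,0,0],"delta_pos":[[0,0,0],[0,0,0],[0,0,0],[0,0,0],[0,0,0],[0,0,0],[0,0,0],[0,0,0]],"roll":[0,0,0,0,0,0,0,0]}'
python3 - <<'E'
from tri import *
st();S=cam('side');C=cam('scene');st()
r=lambda X,x,y,w,h,f:cv2.resize(X[0][y:y+h,x:x+w],None,fx=f,fy=f,interpolation=cv2.INTER_CUBIC)
cv2.imwrite('pics/c7.png',np.hstack([r(S,170,100,100,80,4),r(C,330,155,100,80,4)]))
E
```

```text
time: 6.03
tool_pos: [0.4715, 0.2978, -0.0114]
tool_rot: [3.141, 0.0, 3.098]
contact_force: [0.3, -0.3, -0.4]
opening: 0.0828
time: 6.7
tool_pos: [0.4714, 0.2978, -0.0115]
tool_rot: [3.141, 0.0, 3.098]
contact_force: [0.4, -0.7, 0.1]
opening: 0.044
t 6.7 pos [ 0.4714  0.2978 -0.0115] rot [3.141 0.    3.098] F [ 0.4 -0.7  0.1] op 0.044 q [ 0.43  0.64  1.67  0.    0.83 -1.1 ]
t 6.8 pos [ 0.4714  0.2978 -0.0115] rot [3.141 0.    3.098] F [-0.9 -1.   0.4] op 0.0437 q [ 0.43  0.64  1.67  0.    0.83 -1.1 ]
```

View pics/c7.png

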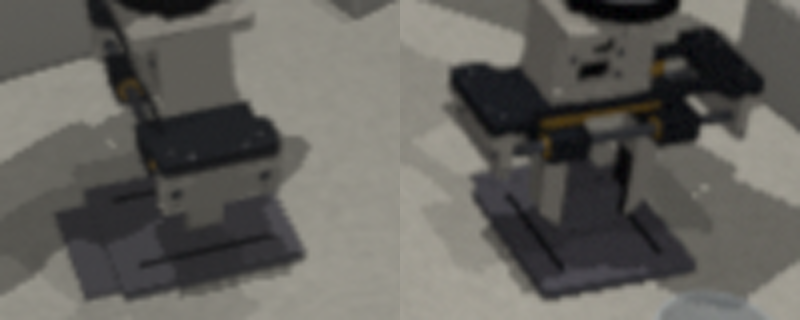

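```bash
python3 -m crank '{"claw":[0,0,0,0,0,0,0,0],"delta_pos":[[0,0,-0.3],[0,0,-1],[0,0,-2],[0,0,-3],[0,0,-4],[0,0,-5],[0,0,-6],[0,0,-6.8]],"roll":[0,0,0,0,0,0,0,0]}' 20
python3 - <<'E'
from h import *
st(); to([.64,.15,.18],177.5)
E
```

```text
time: 7.47
tool_pos: [0.4715, 0.2978, 0.1609]
tool_rot: [3.141, 0.002, 3.098]
contact_force: [1.0, -0.6, -0.4]
opening: 0.0436
t 7.47 pos [0.4715 0.2978 0.1609] rot [3.141e+00 2.000e-03 3.098e+00] F [ 1.  -0.6 -0.4] op 0.0436 q [ 0.43  0.43  1.49  0.    1.23 -1.1 ]
delta [-6.994 -5.61  -0.756] roll -0.001
```

```bash
python3 -m crank '{"claw":[0,0,0,0,0,0,0,0],"delta_pos":[[-0.6,-0.5,-0.2],[-1.7,-1.4,-0.5],[-2.8,-2.3,-0.8],[-3.9,-3.2,-0.8],[-5.0,-4.0,-0.8],[-6.0,-4.8,-0.8],[-6.8,-5.4,-0.8],[-7,-5.6,-0.8]],"roll":[0,0,0,0,0,0,0,0]}' 20
python3 -m crank '{"claw":[0,0,0,0,0,0,0,0],"delta_pos":[[0,0,0],[0,0,0],[0,0,0],[0,0,0],[0,0,0],[0,0,0],[0,0,0],[0,0,0]],"roll":[0,0,0,0,0,0,0,0]}'
python3 - <<'E'
from tri import *
import pickle
st();W=cam('wrist');st();S=cam('side');C=cam('scene');st()
pickle.dump((W,S,C),open('d8.pkl','wb'))
cv2.imwrite('pics/w8.png',W[0]);
r=lambda X,x,y,w,h,f:cv2.resize(X[0][y:y+h,x:x+w],None,fx=f,fy=f,interpolation=cv2.INTER_CUBIC)
cv2.imwrite('pics/c8.png',np.hstack([r(S,230,60,160,190,2.5),r(C,220,120,160,190,2.5)]))
E
```

```text
time: 8.13
tool_pos: [0.6423, 0.1469, 0.1781]
tool_rot: [-3.141, 0.001, 3.095]
contact_force: [0.0, -0.3, -0.9]
opening: 0.0442
time: 8.8
tool_pos: [0.6399, 0.1505, 0.1786]
tool_rot: [3.141, 0.0, 3.098]
contact_force: [-0.3, 0.2, -0.9]
opening: 0.0438
t 8.8 pos [0.6399 0.1505 0.1786] rot [3.141 0.    3.098] F [-0.3  0.2 -0.9] op 0.0438 q [ 0.11  0.6   1.14  0.    1.4  -1.41]
t 8.85 pos [0.6399 0.1504 0.1785] rot [3.142 0.    3.098] F [-0.3 -0.3 -0.7] op 0.044 q [ 0.11  0.6   1.14  0.    1.4  -1.41]
t 8.95 pos [0.64   0.1502 0.1784] rot [3.142 0.    3.098] F [-0.5  0.2 -2.1] op 0.0441 q [ 0.11  0.6   1.14  0.    1.4  -1.41]
```

View pics/w8.png

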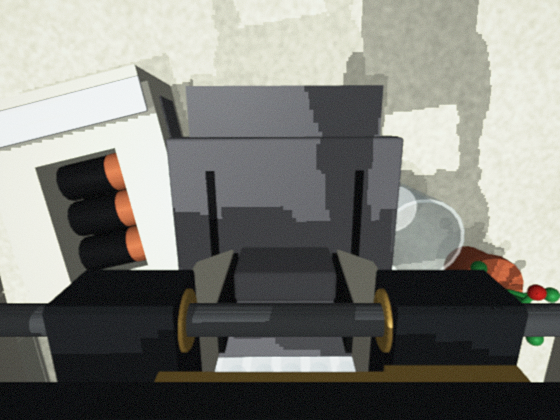

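View pics/c8.png

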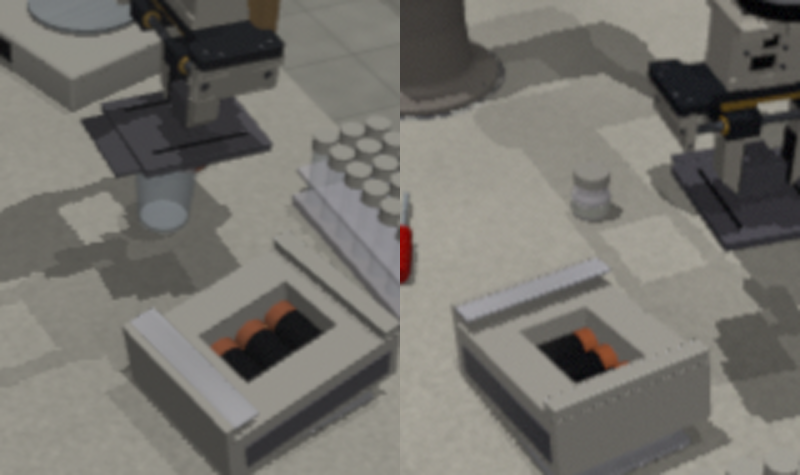

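Run:
```python
import pickle,cv2,numpy as np
W,S,C=pickle.load(open('d8.pkl','rb'))
cv2.imwrite('pics/w8c.png',cv2.resize(W[0][55:275,0:190],None,fx=2.7,fy=2.7,interpolation=cv2.INTER_CUBIC))
r=lambda X,x,y,w,h,f:cv2.resize(X[0][y:y+h,x:x+w],None,fx=f,fy=f,interpolation=cv2.INTER_CUBIC)
cv2.imwrite('pics/c8b.png',np.hstack([r(S,275,150,115,105,3.4),r(C,235,220,115,105,3.4)]))
```

```text
(no output)
```

View pics/w8c.png

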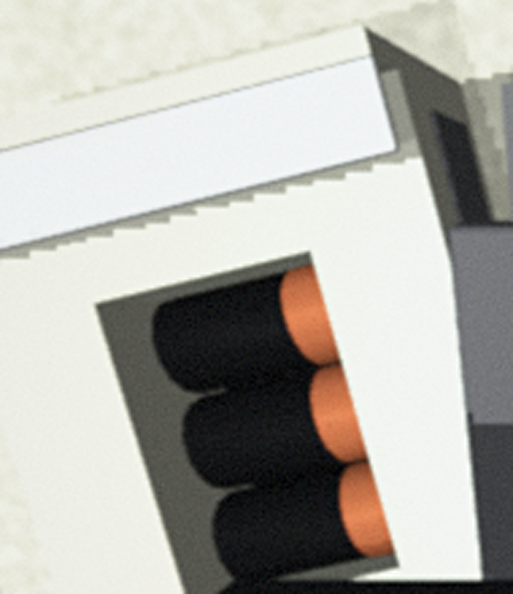

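View pics/c8b.png

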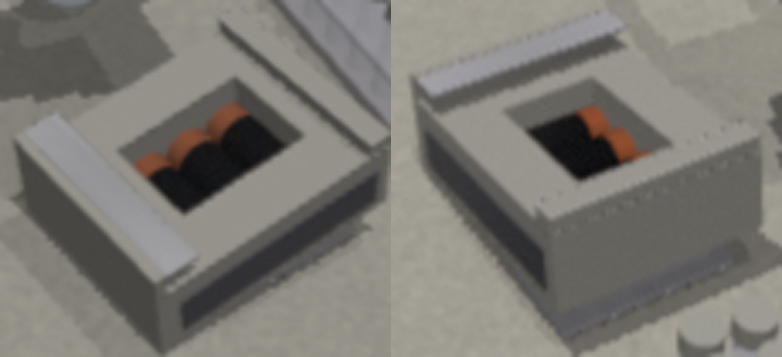

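Run:
```python
from tri import *
import pickle
W,S,C=pickle.load(open('d8.pkl','rb'))
s,c=np.sin(np.radians(10)),np.cos(np.radians(10))
w=lambda x,y:(x/2.7,55+y/2.7)
h=lambda x,z:.081+x*s+z*c
f=lambda p,x,z:onz(p,h(x,z),*W[1:])
A=f(w(312,252),-.05,0);B=f(w(97,304),-.05,0);Cc=f(w(398,568),.05,0)
an=lambda v:np.degrees(np.arctan2(v[1],v[0]))
print('lowedge',A,B,np.linalg.norm(A-B),an(A-B)-90,'| +y edge',Cc,np.linalg.norm(Cc-A),an(Cc-A))
L1=f(w(0,250),-.068,.018);L2=f(w(395,152),-.068,.018);print('ledge edge',L1,L2,an(L2-L1)-90)
yaw=np.radians(11); 
for yaw in np.radians([10,11,12,13]):
    X=np.array([np.cos(yaw)*c,np.sin(yaw)*c,s]);Y=np.array([-np.sin(yaw),np.cos(yaw),0]);Z=np.cross(X,Y)
    print(np.degrees(yaw),'c from A',A+.05*X-.035*Y,'B',B+.05*X+.035*Y,'Cc',Cc-.05*X-.035*Y,'ledge end?',L2-(-.068*X+.018*Z)-.0*Y)
# side/scene
sd=lambda x,y:(275+x/3.4,150+y/3.4); sc=lambda x,y:(235+(x-391)/3.4,220+y/3.4)
P=tri([sd(119,151),sd(186,212),sd(303,134),sd(237,77)],[sc(593,78),sc(505,108),sc(578,182),sc(672,141)],S,C);print(P.round(4),P.mean(0))
print('yaws',an(P[0]-P[1])-90,an(P[3]-P[2])-90,an(P[3]-P[0]),an(P[2]-P[1]))
for n,X,k in (('side',S,[sd(119,151),sd(186,212),sd(303,134),sd(237,77)]),('scene',C,[sc(593,78),sc(505,108),sc(578,182),sc(672,141)])):
    Q=np.array([onz(p,h(x,0),*X[1:]) for p,x in zip(k,(-.05,-.05,.05,.05))]);print(n,Q.mean(0),an(Q[0]-Q[1])-90,an(Q[3]-Q[2])-90,an(Q[3]-Q[0]),an(Q[2]-Q[1]))
```

```text
lowedge [0.59665434 0.01576052 0.07231759] [ 0.60948436 -0.05233737  0.07231759] 0.06929597361643865 10.669767839819656 | +y edge [0.69288592 0.03308973 0.08968241] 0.09930938800997553 10.208311669798695
ledge edge [ 0.59057029 -0.06600175  0.08691846] [0.56859109 0.05038731 0.08691846] 10.693945200393145
10.0 c from A [ 0.65122434 -0.01015724  0.081     ] B [ 0.65189899 -0.00931859  0.081     ] Cc [ 0.65047129 -0.00992905  0.081     ] ledge end? [0.63761882 0.06255876 0.081     ]
11.0 c from A [ 0.65166836 -0.00920092  0.081     ] B [ 0.65114175 -0.00858491  0.081     ] Cc [ 0.65122853 -0.01066273  0.081     ] ledge end? [0.63739588 0.06376161 0.081     ]
12.000000000000002 c from A [ 0.65209562 -0.00823699  0.081     ] B [ 0.65037182 -0.00786455  0.081     ] Cc [ 0.65199846 -0.01138309  0.081     ] ledge end? [0.63715199 0.06496038 0.081     ]
13.0 c from A [ 0.65250599 -0.00726575  0.081     ] B [ 0.64958943 -0.00715774  0.081     ] Cc [ 0.65278085 -0.0120899   0.081     ] ledge end? [0.63688721 0.06615471 0.081     ]
[[ 0.5973  0.0145  0.0721]
 [ 0.6107 -0.0522  0.0746]
 [ 0.7044 -0.0346  0.0901]
 [ 0.6914  0.0311  0.0917]] [ 0.65094134 -0.01030298  0.08212294]
yaws 11.310872828582319 11.198830803632262 9.978238036175336 10.611199054006585
side [ 0.65160014 -0.00977412  0.081     ] 12.651491585076869 10.71739258738539 10.690115625367536 11.288118626985094
scene [ 0.64952383 -0.00953682  0.081     ] 8.964237274860892 13.135998234770867 11.181534002269636 8.891211443739154
```

Run:
```python
from h import *
import pickle
W,S,C=pickle.load(open('d8.pkl','rb'))
print('jar',onz((197,220),0,*S[1:]),'driver',onz((262,284),0.01,*S[1:]),onz((188,290),0.005,*S[1:]))
a=onz((187,86),.194,*W[1:]);b=onz((383,86),.194,*W[1:]);m=(a+b)/2
s=robot.observe();Rm=R.from_euler('xyz',s['tool_rot']).as_matrix();print('lip in tool',Rm.T@(m-s['tool_pos']),np.linalg.norm(a-b))
to([.504,-.0374,.1785],190.7)
```

```text
jar [0.35666345 0.10209781 0.        ] driver [ 0.42622471 -0.12518184  0.01      ] [ 0.28629019 -0.07833588  0.005     ]
lip in tool [ 0.08249975  0.00057882 -0.01556782] 0.08907004756731181
delta [ 5.108e+00 -7.736e+00 -3.000e-03] roll -2.201
```

```bash
python3 -m crank '{"claw":[0,0,0,0,0,0,0,0],"delta_pos":[[0.4,-0.6,0],[1.1,-1.7,0],[1.9,-2.9,0],[2.7,-4.1,0],[3.5,-5.3,0],[4.3,-6.5,0],[4.9,-7.4,0],[5.1,-7.74,0]],"roll":[-0.2,-0.5,-0.8,-1.1,-1.5,-1.8,-2.1,-2.2]}' 20
python3 -m crank '{"claw":[0,0,0,0,0,0,0,0],"delta_pos":[[0,0,0],[0,0,0.3],[0,0,1],[0,0,1.8],[0,0,2.4],[0,0,2.9],[0,0,3],[0,0,3]],"roll":[0,0,0,0,0,0,0,0]}' 20
python3 - <<'E'
from h import *
st(); to([.504,-.0374,.0715],190.7)
D=cam('side');cv2.imwrite('pics/s9.png',cv2.resize(D[0][130:290,220:400],None,fx=4,fy=4,interpolation=cv2.INTER_CUBIC)) ;st()
E
```

```text
time: 9.62
tool_pos: [0.502, -0.0401, 0.1787]
tool_rot: [-3.141, -0.001, -2.956]
contact_force: [-0.2, 0.7, -0.3]
opening: 0.0438
time: 10.28
tool_pos: [0.504, -0.0365, 0.1022]
tool_rot: [3.14, -0.002, -2.954]
contact_force: [0.6, 0.3, -0.6]
opening: 0.0438
t 10.28 pos [ 0.504  -0.0365  0.1022] rot [ 3.140e+00 -2.000e-03 -2.954e+00] F [ 0.6  0.3 -0.6] op 0.0438 q [-0.22  0.4   1.71  0.    1.03 -1.98]
delta [ 0.004 -0.036  1.229] roll 0.007
t 10.33 pos [ 0.5046 -0.0368  0.1032] rot [ 3.141 -0.    -2.954] F [-0.1 -0.  -1.2] op 0.0437 q [-0.22  0.4   1.71  0.    1.03 -1.98]
```

View pics/s9.png

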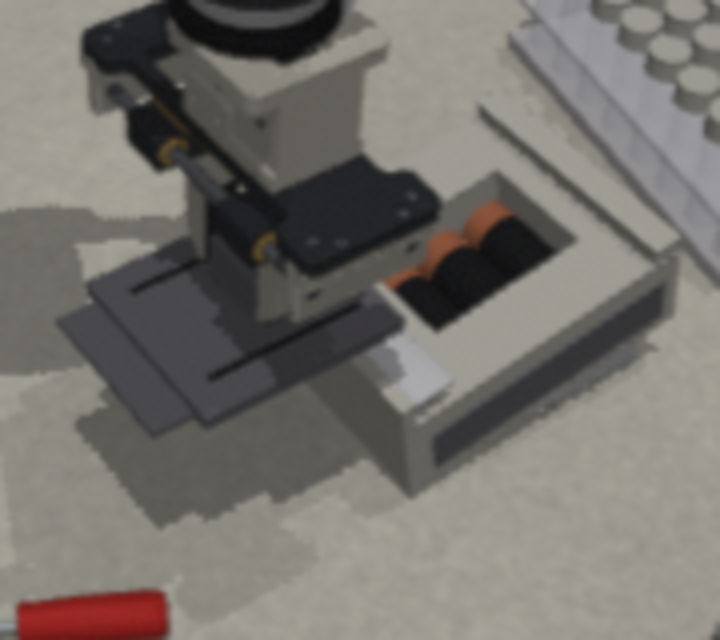

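```bash
python3 -m crank '{"claw":[0,0,0,0,0,0,0,0],"delta_pos":[[0,0,0.4],[0,0,0.8],[0,0,1.1],[0,0,1.25],[0.02,0,1.4],[0.05,0,1.5],[0.08,0,1.6],[0.1,0,1.7]],"roll":[0,0,0,0,0,0,0,0]}' 20
python3 - <<'E'
from h import *
st();D=cam('side');cv2.imwrite('pics/s10.png',cv2.resize(D[0][130:290,220:400],None,fx=4,fy=4,interpolation=cv2.INTER_CUBIC)) ;st()
E
```

```text
time: 11.0
tool_pos: [0.5016, -0.0381, 0.061]
tool_rot: [-3.142, 0.0, -2.955]
contact_force: [-6.4, -0.6, 5.6]
opening: 0.0435
t 11.0 pos [ 0.5016 -0.0381  0.061 ] rot [-3.142  0.    -2.955] F [-6.4 -0.6  5.6] op 0.0435 q [-0.23  0.45  1.76  0.    0.93 -1.99]
t 11.05 pos [ 0.5015 -0.0381  0.0606] rot [ 3.142 -0.    -2.955] F [-4.1  0.4  2.8] op 0.0436 q [-0.23  0.45  1.76 -0.    0.92 -1.99]
```

View pics/s10.png

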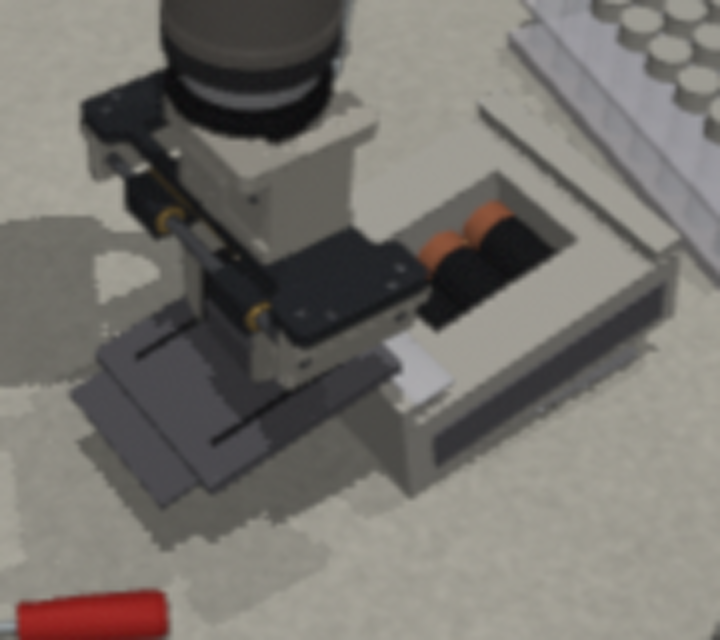

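```bash
python3 -m crank '{"claw":[0,0,0,0,0,0,0,0],"delta_pos":[[0.03,0,0.1],[0.06,0,0.2],[0.09,0,0.3],[0.12,0,0.4],[0.16,0,0.5],[0.2,0,0.6],[0.23,0,0.7],[0.23,0,0.7]],"roll":[0,0,0,0,0,0,0,0]}' 20
python3 - <<'E'
from h import *
import pickle
st();D=cam('side');E=cam('scene');cv2.imwrite('pics/s11.png',cv2.resize(D[0][130:290,220:400],None,fx=4,fy=4,interpolation=cv2.INTER_CUBIC)) ;st()
pickle.dump((D,E),open('d11.pkl','wb'))
E
```

```text
time: 11.72
tool_pos: [0.4963, -0.0391, 0.043]
tool_rot: [-3.142, 0.0, -2.955]
contact_force: [0.9, 0.0, 1.8]
opening: 0.0436
t 11.72 pos [ 0.4963 -0.0391  0.043 ] rot [-3.142  0.    -2.955] F [0.9 0.  1.8] op 0.0436 q [-0.23  0.47  1.79  0.    0.87 -1.99]
t 11.82 pos [ 0.4961 -0.0391  0.0432] rot [ 3.141 -0.    -2.955] F [ 0.4 -0.1 -0.1] op 0.0435 q [-0.23  0.47  1.79  0.    0.87 -1.99]
```

View pics/s11.png

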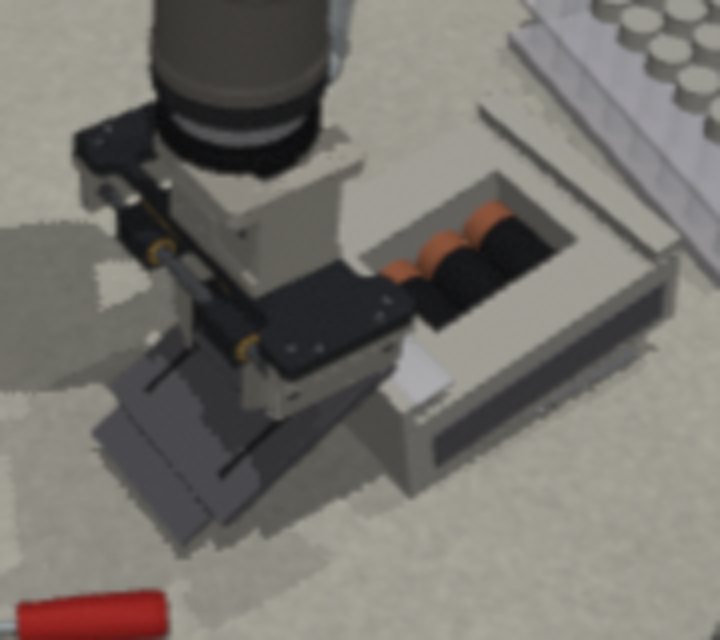

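```bash
python3 -m crank '{"claw":[0,0,0,0,0,0,0,0],"delta_pos":[[0,0,-0.3],[0,0,-1],[0,0,-1.8],[0,0,-2.6],[0,0,-3.4],[0,0,-3.9],[0,0,-4],[0,0,-4]],"roll":[0,0,0,0,0,0,0,0]}' 20
python3 - <<'E'
from h import *
import pickle
st();W=cam('wrist');S=cam('side');C=cam('scene');st()
pickle.dump((W,S,C),open('d12.pkl','wb'))
r=lambda X,x,y,w,h,f:cv2.resize(X[0][y:y+h,x:x+w],None,fx=f,fy=f,interpolation=cv2.INTER_CUBIC)
cv2.imwrite('pics/c12.png',np.hstack([r(S,210,80,130,160,3),r(C,210,90,130,160,3)]));cv2.imwrite('pics/w12.png',W[0])
E
```

```text
time: 12.48
tool_pos: [0.4964, -0.0391, 0.1442]
tool_rot: [-3.141, 0.002, -2.955]
contact_force: [-0.2, -0.8, -1.3]
opening: 0.0438
t 12.48 pos [ 0.4964 -0.0391  0.1442] rot [-3.141e+00  2.000e-03 -2.955e+00] F [-0.2 -0.8 -1.3] op 0.0438 q [-0.23  0.34  1.67  0.    1.13 -1.99]
t 12.63 pos [ 0.4953 -0.0389  0.1424] rot [ 3.141e+00 -2.000e-03 -2.955e+00] F [-1.3 -1.  -1.3] op 0.044 q [-0.23  0.34  1.68  0.    1.13 -1.99]
```

View pics/c12.png

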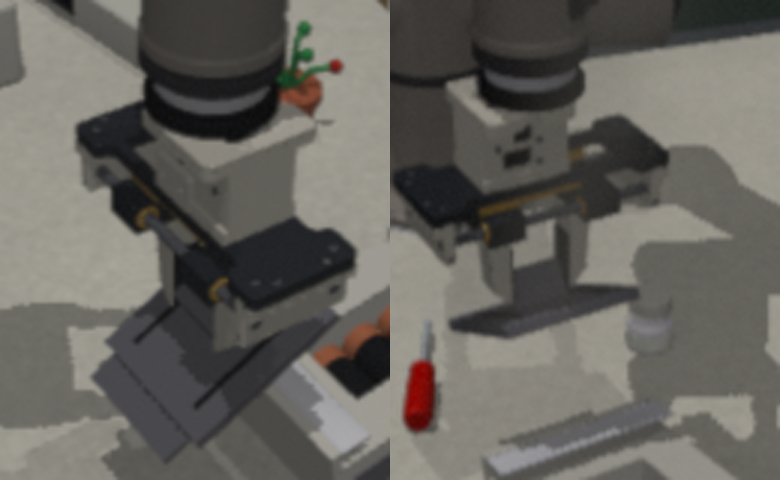

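View pics/w12.png

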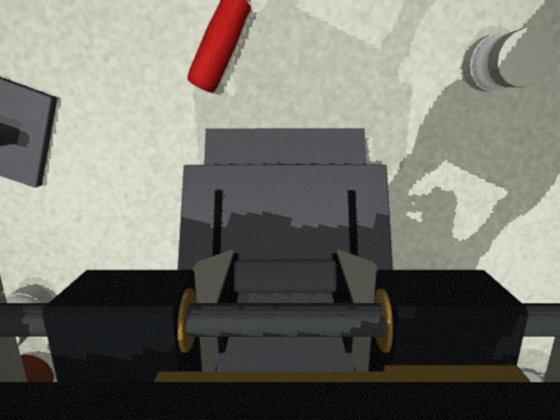

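Run:
```python
from tri import *
import pickle
W,S,C=pickle.load(open('d12.pkl','rb'))
wp=[(204.5,128.5),(365.5,128.5),(182.5,165)]; sp=[(210+165/3,80+463/3),(210+93/3,80+376/3),(210+197/3,80+447/3)]
P=tri(wp,sp,W,S)
s=robot.observe();p=np.array([.496,-.0391,.1438]);Rm=R.from_euler('xyz',[np.pi,0,-2.955]).as_matrix()
print(P.round(4));Q=(P-p)@Rm;print('tool',Q.round(4),np.linalg.norm(P[0]-P[1]))
for th in (20,24,27,30):
    t=np.radians(th);  # pivot at tool (0,0,-.048), rib-frame: lip (-.083,-.036+.002)
    for zg in (-.048,-.043):
      pv=-.0115; up=0.0; h0=-( -.0115)  # underside at tool z=+? underside world = reading+.0115 => tool z=-.0115
      v=np.array([.083,-.0135-zg]); # tool x, tool z of lip tip mid relative pivot
      c_,s_=np.cos(t),np.sin(t); print(th,zg,'lip tool x,z',v[0]*c_-v[1]*s_, zg+v[0]*s_+v[1]*c_)
```

```text
[[ 0.4456 -0.0954  0.1219]
 [ 0.4296 -0.0053  0.1211]
 [ 0.4649 -0.102   0.1359]]
tool [[ 0.06   -0.0459  0.0219]
 [ 0.059   0.0455  0.0227]
 [ 0.0422 -0.056   0.0079]] 0.09142306331488573
20 -0.048 lip tool x,z 0.06619479258049484 0.012807067313144342
20 -0.043 lip tool x,z 0.06790489329712318 0.013108604209214805
24 -0.048 lip tool x,z 0.061791858798220765 0.01727645966396115
24 -0.043 lip tool x,z 0.06382554201359977 0.01770873237574815
27 -0.048 lip tool x,z 0.05829086926662018 0.020420936562881076
27 -0.043 lip tool x,z 0.060560821765317914 0.020965903941939236
30 -0.048 lip tool x,z 0.05463010851410842 0.023377876430563133
30 -0.043 lip tool x,z 0.05713010851410842 0.02404774941164094
```

```bash
cat >> h.py <<'E'
O=np.array([.6513,-.0095,.081]);yw=np.radians(10.7);tl=np.radians(10)
BX=np.array([np.cos(yw)*np.cos(tl),np.sin(yw)*np.cos(tl),np.sin(tl)]);BY=np.array([-np.sin(yw),np.cos(yw),0]);BZ=np.cross(BX,BY)
bay=lambda x,y,z:O+x*BX+y*BY+z*BZ
tobay=lambda P:(np.atleast_2d(P)-O)@np.c_[BX,BY,BZ]
def tcp_for(P,off,psi=190.7):
    return P-R.from_euler('xyz',[np.pi,0,np.radians(psi)]).as_matrix()@np.array(off)
E
python3 - <<'E'
from h import *
off=[.0595,-.0002,.0223]
st()
for b in ((-.052,0,.04),(-.055,0,.012),(-.056,0,.006),(-.08,0,.0055)):
    t=tcp_for(bay(*b),off);print(b,t.round(4));to(t,190.7)
E
```

```text
t 12.63 pos [ 0.4953 -0.0389  0.1424] rot [ 3.141e+00 -2.000e-03 -2.955e+00] F [-1.3 -1.  -1.3] op 0.044 q [-0.23  0.34  1.68  0.    1.13 -1.99]
(-0.052, 0, 0.04) [ 0.6526 -0.0091  0.1337]
delta [-6.405e+00  5.000e-03  3.360e-01] roll -0.002
(-0.055, 0, 0.012) [ 0.6545 -0.0087  0.1056]
delta [-6.483e+00  4.000e-03  1.460e+00] roll -0.002
(-0.056, 0, 0.006) [ 0.6545 -0.0087  0.0995]
delta [-6.486e+00  4.000e-03  1.703e+00] roll -0.002
(-0.08, 0, 0.0055) [ 0.6314 -0.0131  0.0948]
delta [-5.544e+00  3.000e-03  1.891e+00] roll -0.002
```

```bash
python3 -m crank '{"claw":[0,0,0,0,0,0,0,0],"delta_pos":[[-0.5,0,0],[-1.5,0,0],[-2.6,0,0],[-3.7,0,0.1],[-4.8,0,0.2],[-5.7,0,0.3],[-6.3,0,0.35],[-6.4,0,0.35]],"roll":[0,0,0,0,0,0,0,0]}' 20
python3 -m crank '{"claw":[0,0,0,0,0,0,0,0],"delta_pos":[[0,0,0],[0,0,0],[0,0,0.1],[-0.03,0,0.3],[-0.06,0,0.5],[-0.08,0,0.7],[-0.08,0,0.8],[-0.08,0,0.8]],"roll":[0,0,0,0,0,0,0,0]}' 20
python3 - <<'E'
from h import *
import pickle
st();W=cam('wrist');S=cam('side');C=cam('scene');st()
pickle.dump((W,S,C),open('d13.pkl','wb'))
r=lambda X,x,y,w,h,f:cv2.resize(X[0][y:y+h,x:x+w],None,fx=f,fy=f,interpolation=cv2.INTER_CUBIC)
cv2.imwrite('pics/s13.png',r(S,260,90,140,160,3.7));cv2.imwrite('pics/w13.png',W[0])
E
```

```text
time: 13.3
tool_pos: [0.6544, -0.0087, 0.132]
tool_rot: [3.14, -0.002, -2.954]
contact_force: [0.1, 0.5, -1.8]
opening: 0.0439
time: 13.97
tool_pos: [0.6547, -0.009, 0.1137]
tool_rot: [3.141, -0.002, -2.955]
contact_force: [0.3, -0.3, -1.0]
opening: 0.0441
t 13.97 pos [ 0.6547 -0.009   0.1137] rot [ 3.141e+00 -2.000e-03 -2.955e+00] F [ 0.3 -0.3 -1. ] op 0.0441 q [-0.13  0.65  1.24  0.    1.26 -1.89]
t 14.12 pos [ 0.6554 -0.009   0.1148] rot [ 3.142  0.    -2.955] F [-0.1 -0.  -1.3] op 0.0436 q [-0.13  0.64  1.24  0.    1.26 -1.89]
```

View pics/s13.png

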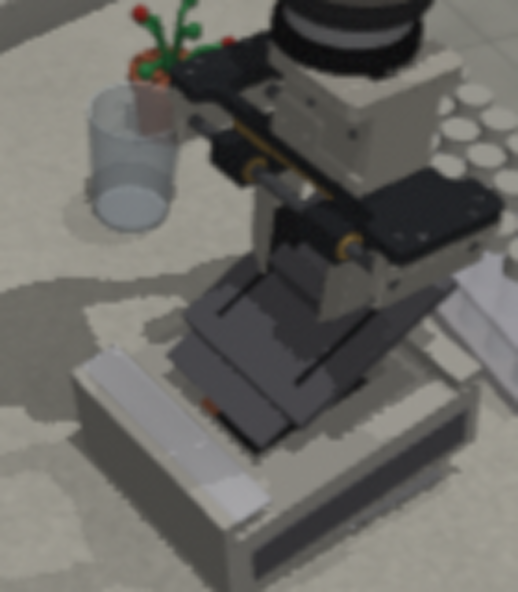

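View pics/w13.png

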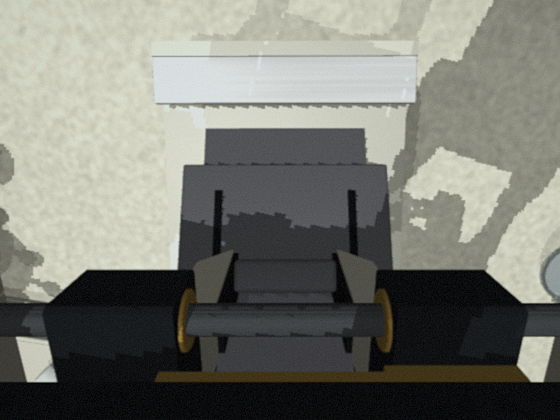

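```bash
python3 -m crank '{"claw":[0,0,0,0,0,0,0,0],"delta_pos":[[0,0,0.1],[0,0,0.2],[0,0,0.3],[0,0,0.4],[0,0,0.5],[0,0,0.55],[0,0,0.55],[0,0,0.55]],"roll":[0,0,0,0,0,0,0,0]}' 20
python3 - <<'E'
from h import *
import pickle
st();S=cam('side');st();st()
r=lambda X,x,y,w,h,f:cv2.resize(X[0][y:y+h,x:x+w],None,fx=f,fy=f,interpolation=cv2.INTER_CUBIC)
cv2.imwrite('pics/s14.png',r(S,260,130,140,110,5))
pickle.dump(S,open('d14.pkl','wb'))
E
```

```text
time: 14.78
tool_pos: [0.6553, -0.009, 0.1008]
tool_rot: [3.141, -0.0, -2.955]
contact_force: [0.1, 0.1, -1.8]
opening: 0.0437
t 14.78 pos [ 0.6553 -0.009   0.1008] rot [ 3.141 -0.    -2.955] F [ 0.1  0.1 -1.8] op 0.0437 q [-0.13  0.66  1.26  0.    1.23 -1.89]
t 14.83 pos [ 0.6554 -0.009   0.101 ] rot [-3.142  0.    -2.955] F [ 0.1 -0.9 -1. ] op 0.0438 q [-0.13  0.66  1.26  0.    1.23 -1.89]
t 14.83 pos [ 0.6554 -0.009   0.101 ] rot [-3.142  0.    -2.955] F [ 0.1 -0.9 -1. ] op 0.0438 q [-0.13  0.66  1.26  0.    1.23 -1.89]
```

View pics/s14.png

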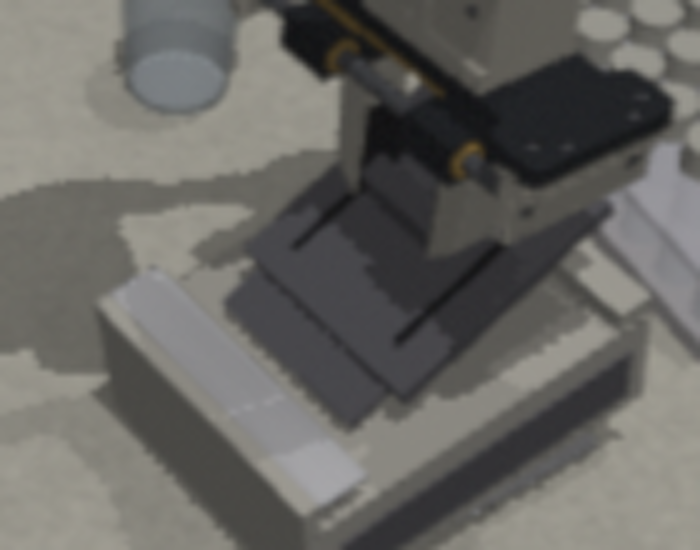

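```bash
python3 -m crank '{"claw":[0,0,0,0,0,0,0,0],"delta_pos":[[0.1,0,0.06],[0.25,0,0.09],[0.4,0,0.12],[0.55,0,0.15],[0.7,0,0.17],[0.85,0,0.19],[0.95,0,0.21],[0.95,0,0.21]],"roll":[0,0,0,0,0,0,0,0]}' 20
python3 - <<'E'
from h import *
import pickle
st();S=cam('side');C=cam('scene');W=cam('wrist');st()
pickle.dump((W,S,C),open('d15.pkl','wb'))
r=lambda X,x,y,w,h,f:cv2.resize(X[0][y:y+h,x:x+w],None,fx=f,fy=f,interpolation=cv2.INTER_CUBIC)
cv2.imwrite('pics/s15.png',r(S,260,130,140,110,5));cv2.imwrite('pics/w15.png',r(W,130,20,300,260,2.2))
p=np.array(robot.observe()['tool_pos']);Rm=R.from_euler('xyz',[np.pi,0,-2.955]).as_matrix();print(tobay(p+Rm@[.0595,-.0002,.0223]))
E
```

```text
time: 15.5
tool_pos: [0.6314, -0.0135, 0.0957]
tool_rot: [3.141, -0.0, -2.955]
contact_force: [-0.4, -0.5, -1.2]
opening: 0.044
t 15.5 pos [ 0.6314 -0.0135  0.0957] rot [ 3.141 -0.    -2.955] F [-0.4 -0.5 -1.2] op 0.044 q [-0.14  0.62  1.34  0.    1.18 -1.9 ]
t 15.65 pos [ 0.6321 -0.0134  0.0958] rot [-3.142  0.    -2.955] F [-0.3  1.  -1.6] op 0.0437 q [-0.14  0.62  1.34  0.    1.18 -1.9 ]
[[-0.07917391 -0.00049722  0.00635139]]
```

View pics/s15.png

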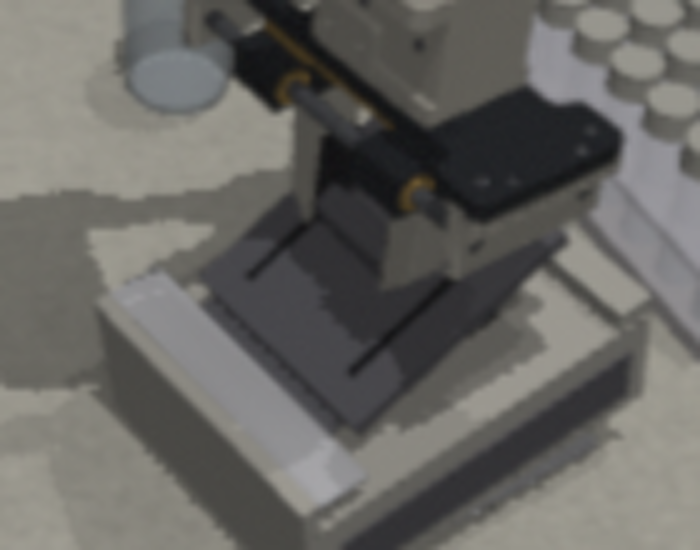

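View pics/w15.png

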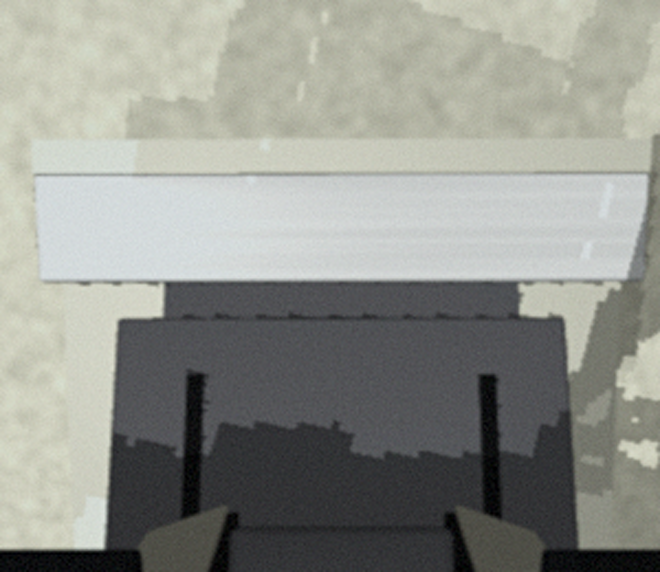

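```bash
python3 -m crank '{"claw":[0,0,0,0,0,0,0,0],"delta_pos":[[0,0,0.08],[-0.03,0,0.15],[-0.08,0,0.22],[-0.12,0,0.29],[-0.17,0,0.36],[-0.21,0,0.42],[-0.25,0,0.48],[-0.28,0,0.54]],"roll":[0,0,0,0,0,0,0,0]}' 12
python3 - <<'E'
from h import *
st();S=cam('side');W=cam('wrist');st()
r=lambda X,x,y,w,h,f:cv2.resize(X[0][y:y+h,x:x+w],None,fx=f,fy=f,interpolation=cv2.INTER_CUBIC)
cv2.imwrite('pics/s16.png',r(S,260,130,140,110,5));cv2.imwrite('pics/w16.png',r(W,130,20,300,260,2.2))
E
```

```text
time: 16.32
tool_pos: [0.6391, -0.0121, 0.0821]
tool_rot: [-3.142, 0.0, -2.955]
contact_force: [0.8, -0.6, 1.1]
opening: 0.0438
t 16.32 pos [ 0.6391 -0.0121  0.0821] rot [-3.142  0.    -2.955] F [ 0.8 -0.6  1.1] op 0.0438 q [-0.14  0.65  1.33  0.    1.16 -1.9 ]
t 16.42 pos [ 0.6387 -0.0121  0.0818] rot [ 3.141e+00 -1.000e-03 -2.955e+00] F [ 0.6 -0.3  0.6] op 0.0438 q [-0.14  0.65  1.33  0.    1.16 -1.9 ]
```

View pics/s16.png

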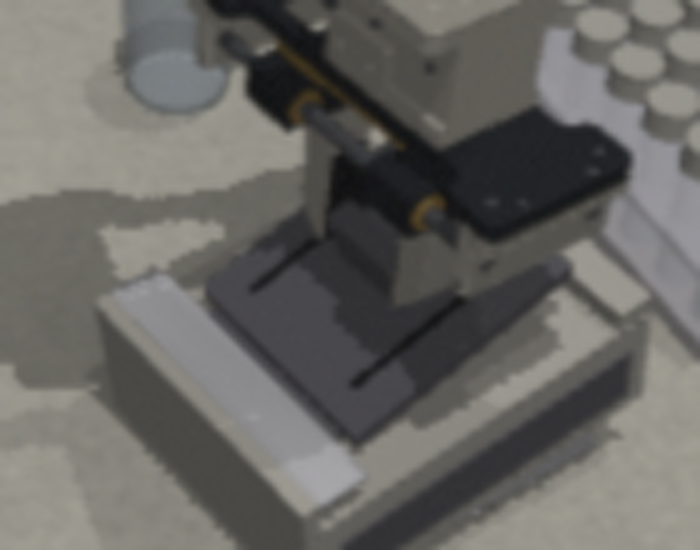

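View pics/w16.png

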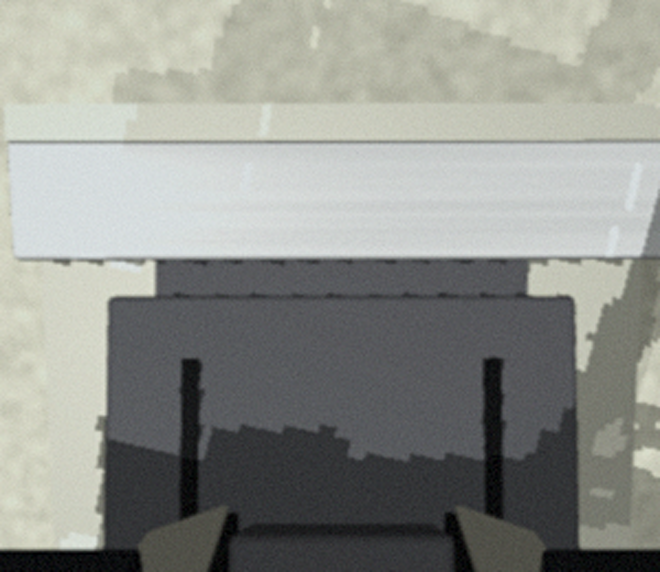

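```bash
python3 -m crank '{"claw":[0,0,0,0,0,0,0,0],"delta_pos":[[-0.04,0,0.07],[-0.08,0,0.14],[-0.12,0,0.21],[-0.16,0,0.28],[-0.2,0,0.35],[-0.23,0,0.41],[-0.26,0,0.47],[-0.28,0,0.5]],"roll":[0,0,0,0,0,0,0,0]}' 12
python3 - <<'E'
from h import *
st();S=cam('side');W=cam('wrist');st()
r=lambda X,x,y,w,h,f:cv2.resize(X[0][y:y+h,x:x+w],None,fx=f,fy=f,interpolation=cv2.INTER_CUBIC)
cv2.imwrite('pics/s17.png',r(S,260,130,140,110,5));cv2.imwrite('pics/w17.png',r(W,130,20,300,260,2.2))
E
```

```text
time: 17.08
tool_pos: [0.6456, -0.0108, 0.0693]
tool_rot: [3.141, -0.0, -2.955]
contact_force: [0.9, -0.6, 0.0]
opening: 0.0438
t 17.08 pos [ 0.6456 -0.0108  0.0693] rot [ 3.141 -0.    -2.955] F [ 0.9 -0.6  0. ] op 0.0438 q [-0.14  0.67  1.32  0.    1.15 -1.89]
t 17.18 pos [ 0.6455 -0.0108  0.0694] rot [ 3.141e+00 -1.000e-03 -2.955e+00] F [ 0.2 -0.2  0.8] op 0.044 q [-0.14  0.67  1.32  0.    1.15 -1.89]
```

View pics/s17.png

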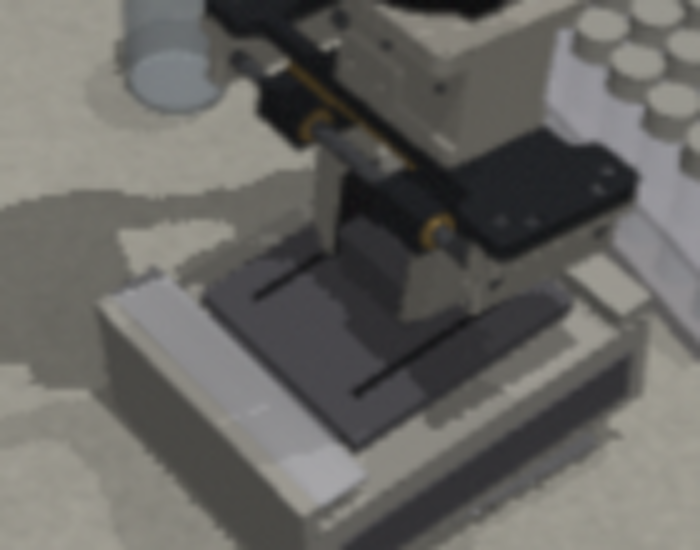

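View pics/w17.png

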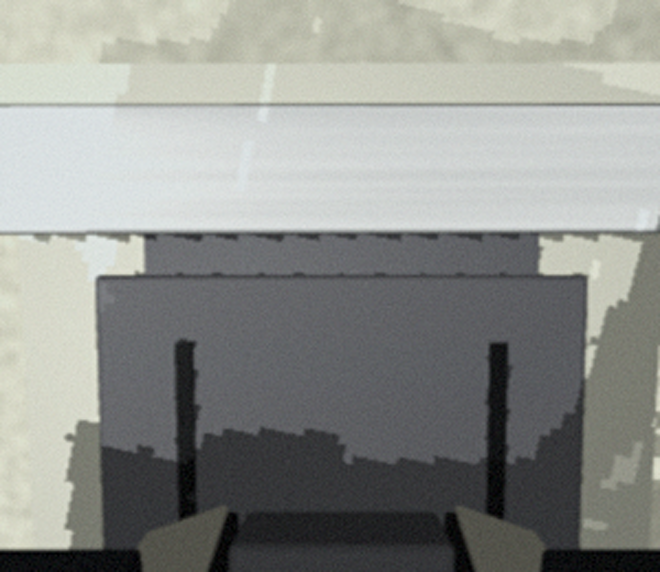

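```bash
python3 -m crank '{"claw":[0,0,0,0,0,0,0,0],"delta_pos":[[0,0,0.04],[-0.01,0,0.08],[-0.02,0,0.12],[-0.03,0,0.16],[-0.04,0,0.2],[-0.05,0,0.23],[-0.05,0,0.26],[-0.05,0,0.28]],"roll":[0,0,0,0,0,0,0,0]}' 12
python3 - <<'E'
from h import *
st();S=cam('side');W=cam('wrist');st()
r=lambda X,x,y,w,h,f:cv2.resize(X[0][y:y+h,x:x+w],None,fx=f,fy=f,interpolation=cv2.INTER_CUBIC)
cv2.imwrite('pics/s18.png',r(S,260,130,140,110,5));cv2.imwrite('pics/w18.png',r(W,130,20,300,260,2.2))
E
```

```text
time: 17.85
tool_pos: [0.6476, -0.0105, 0.0658]
tool_rot: [-3.141, 0.003, -2.955]
contact_force: [-4.2, 1.8, 17.2]
opening: 0.044
t 17.85 pos [ 0.6476 -0.0105  0.0658] rot [-3.141e+00  3.000e-03 -2.955e+00] F [-4.2  1.8 17.2] op 0.044 q [-0.13  0.68  1.33  0.    1.14 -1.89]
t 17.95 pos [ 0.6476 -0.0105  0.0657] rot [-3.141e+00  3.000e-03 -2.955e+00] F [-5.   0.3 17.5] op 0.0441 q [-0.13  0.68  1.33  0.    1.14 -1.89]
```

View pics/s18.png

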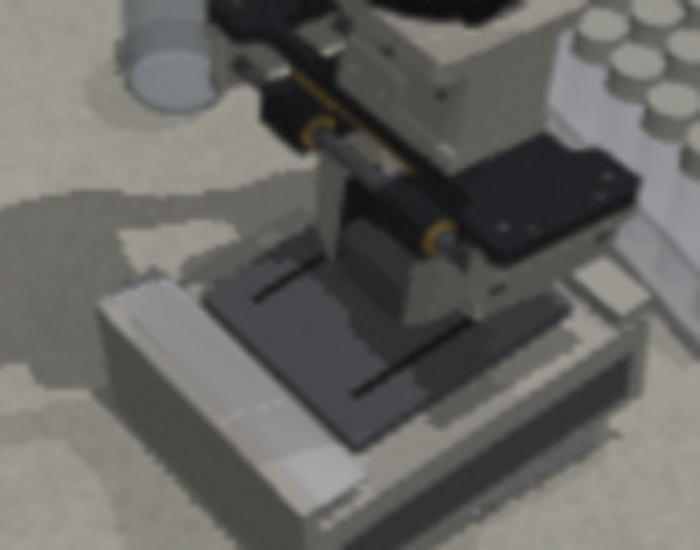

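View pics/w18.png

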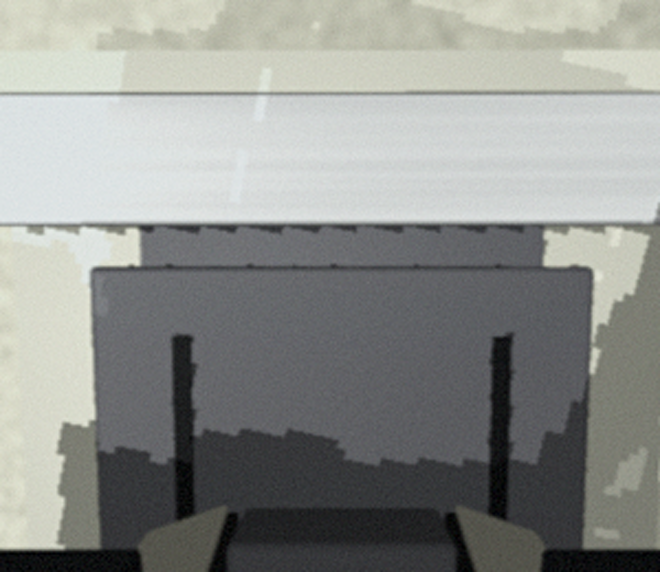

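```bash
python3 -m crank '{"claw":[0,0,1,1,1,1,1,1],"delta_pos":[[0,0,-0.08],[0,0,-0.13],[0,0,-0.13],[0,0,-0.13],[0,0,-0.2],[0,0,-0.25],[0,0,-0.3],[0,0,-0.3]],"roll":[0,0,0,0,0,0,0,0]}' 12
python3 - <<'E'
from h import *
st();S=cam('side');W=cam('wrist');st()
r=lambda X,x,y,w,h,f:cv2.resize(X[0][y:y+h,x:x+w],None,fx=f,fy=f,interpolation=cv2.INTER_CUBIC)
cv2.imwrite('pics/s19.png',r(S,260,130,140,110,5))
E
```

```text
time: 18.62
tool_pos: [0.6471, -0.0106, 0.0705]
tool_rot: [-3.141, 0.0, -2.955]
contact_force: [0.1, -0.0, -0.1]
opening: 0.079
t 18.62 pos [ 0.6471 -0.0106  0.0705] rot [-3.141  0.    -2.955] F [ 0.1 -0.  -0.1] op 0.079 q [-0.13  0.67  1.32  0.    1.15 -1.89]
t 18.72 pos [ 0.647  -0.0106  0.0702] rot [ 3.142  0.    -2.955] F [ 1.   0.5 -0.3] op 0.0873 q [-0.13  0.67  1.32  0.    1.15 -1.89]
```

View pics/s19.png

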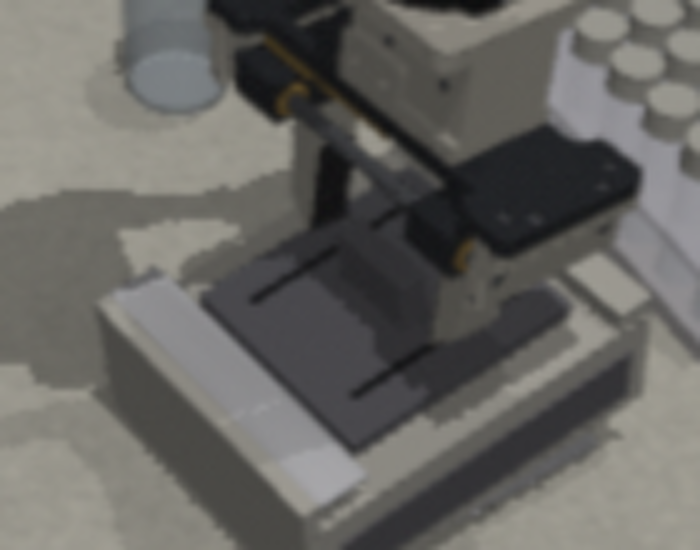

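```bash
python3 -m crank '{"claw":[1,1,1,1,1,1,1,1],"delta_pos":[[0,0,0],[0,0,-0.5],[0,0,-1.3],[0,0,-2.2],[0,0,-3.1],[0,0,-4],[0,0,-4.6],[0,0,-4.7]],"roll":[0,0,0,0,0,0,0,0]}' 12
python3 -m crank '{"claw":[1,1,1,1,1,1,1,1],"delta_pos":[[0,0,0],[0,0,0],[0,0,0],[0,0,0],[0,0,0],[0,0,0],[0,0,0],[0,0,0]],"roll":[0,0,0,0,0,0,0,0]}' 12
python3 - <<'E'
from h import *
import pickle
st();S=cam('side');W=cam('wrist');C=cam('scene');st()
pickle.dump((W,S,C),open('d20.pkl','wb'))
r=lambda X,x,y,w,h,f:cv2.resize(X[0][y:y+h,x:x+w],None,fx=f,fy=f,interpolation=cv2.INTER_CUBIC)
cv2.imwrite('pics/s20.png',r(S,270,140,130,110,6));cv2.imwrite('pics/w20.png',r(W,130,20,300,260,2.2));cv2.imwrite('pics/c20.png',r(C,230,200,130,110,6))
E
```

```text
time: 19.38
tool_pos: [0.6484, -0.0108, 0.1913]
tool_rot: [-3.14, 0.006, -2.955]
contact_force: [1.1, 0.3, -0.1]
opening: 0.0918
time: 20.05
tool_pos: [0.6469, -0.0106, 0.1875]
tool_rot: [3.141, -0.0, -2.955]
contact_force: [-0.7, -0.8, 0.4]
opening: 0.0918
t 20.05 pos [ 0.6469 -0.0106  0.1875] rot [ 3.141 -0.    -2.955] F [-0.7 -0.8  0.4] op 0.0918 q [-0.13  0.58  1.16  0.    1.41 -1.89]
t 20.2 pos [ 0.6469 -0.0106  0.1877] rot [ 3.141  0.    -2.955] F [-0.2 -0.2 -0. ] op 0.0917 q [-0.13  0.58  1.16  0.    1.41 -1.89]
```

View pics/s20.png

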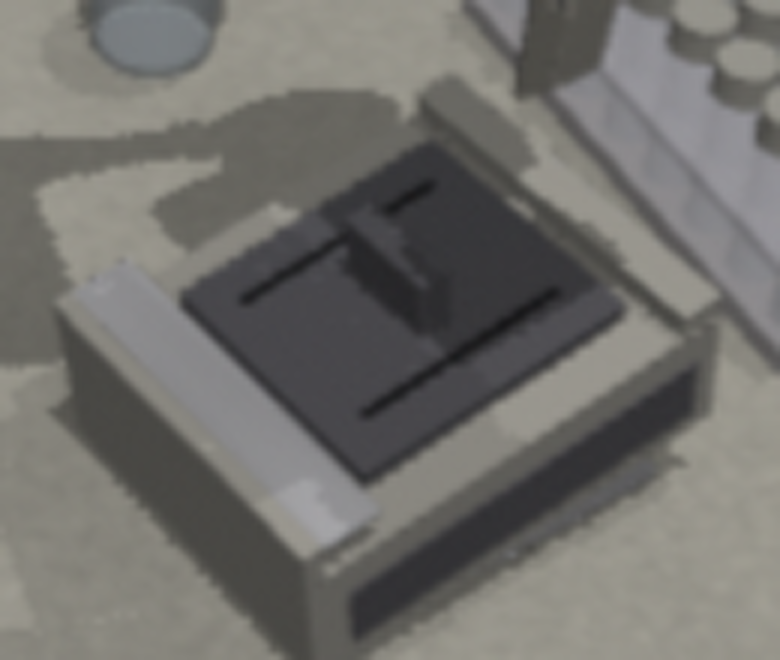

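View pics/c20.png

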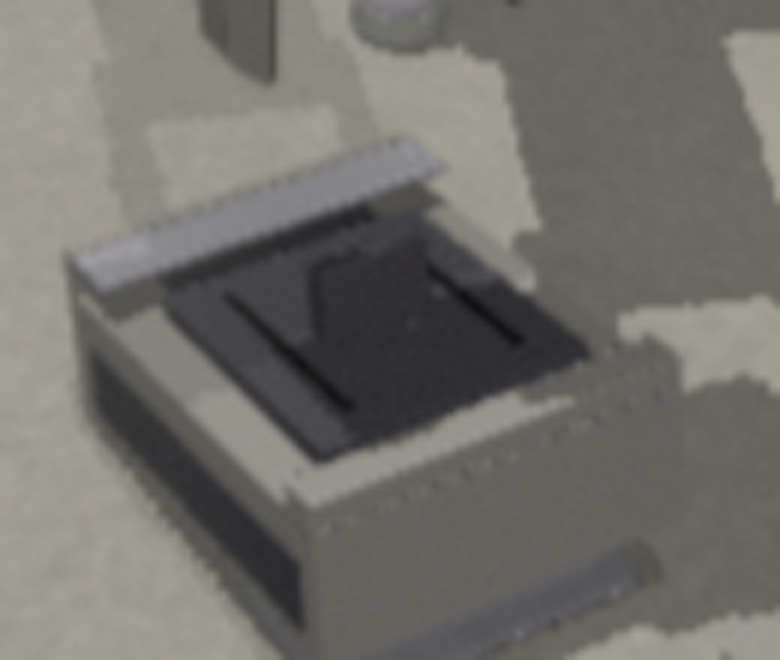

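View pics/w20.png

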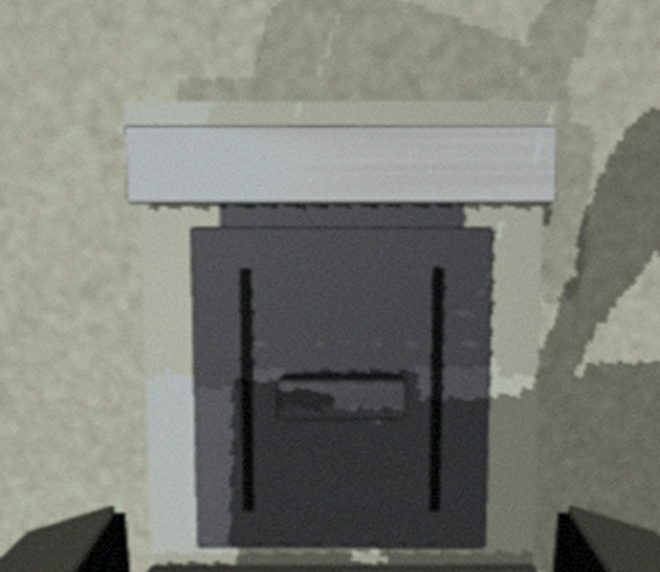

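Run:
```python
from tri import *
import pickle
W,S,C=pickle.load(open('d20.pkl','rb'))
w=[(130+x/2.2,20+y/2.2) for x,y in ((191,228),(493,228),(487,547),(198,547))]
sd=[(270+x/6,140+y/6) for x,y in ((363,478),(180,297),(430,145),(625,308))]
def pl(p,X,z):
    o,d=ray(p,*X[1:]); return o+d*((z-(o-O)@BZ)/(d@BZ))
for n,k,X in (('w',w,W),('s',sd,S)):
    Q=tobay(np.array([pl(p,X,.010) for p in k]));print(n,Q.round(4).tolist(),'c',Q.mean(0).round(4))
P=tobay(tri(w,sd,W,S));print('tri bay',P.round(4))
o=[(130+x/2.2,20+y/2.2) for x,y in ((128,203),(554,203))];Q=tobay(np.array([pl(p,W,.018) for p in o]));print('ledge edge',Q.round(4))
```

```text
w [[-0.0605, -0.0544, 0.01], [-0.0605, 0.0546, 0.01], [0.0579, 0.0551, 0.01], [0.058, -0.0544, 0.01]] c [-0.0013  0.0002  0.01  ]
s [[-0.0627, -0.0566, 0.01], [-0.0624, 0.0514, 0.01], [0.0548, 0.0505, 0.01], [0.0559, -0.0571, 0.01]] c [-0.0036 -0.0029  0.01  ]
tri bay [[-0.0611 -0.0548  0.0068]
 [-0.0607  0.0551  0.0054]
 [ 0.0601  0.0569  0.0014]
 [ 0.0585 -0.0549  0.0063]]
ledge edge [[-0.0682 -0.0748  0.018 ]
 [-0.0683  0.0743  0.018 ]]
```

Run:
```python
from h import *
robot.hand_in(); st()
```

```text
the job is handed in; nothing more can be done
the job is handed in; nothing more can be done
```

The lipped cover is shut on the bay, and I handed the job in at about 20.2 s with the gripper open and clear above it.

**What I did**
- I gripped the rib with the jaws along the cover's y axis. My first grasp closed on nothing. All three cameras showed the fingertips about 29 mm above the reported TCP, so I went down further and gripped it on the second try.
- I tilted the cover by pressing its top edge on the ledge, letting it turn in the pads to about 27° (roughly 17° to the deck).
- I slid the lip about 11 mm under the ledge with the top edge raised, then swung it down until it was shut. The highest force I read was about 17 N, on the last press.

**What the last checks showed**
- **Position:** the wrist view puts the cover's middle at about x -1.3 mm, y +0.2 mm in the bay frame, square within about half a degree, with the lip about 15 mm under the ledge.
- **Views that disagree:** the side view puts the middle at x -3.6 mm, y -2.9 mm, so the two differ by 2–3 mm, about the calibration error.
- **Flatness:** the cover looks flat on the deck in all three views. Triangulating its corners gave top heights of 1–7 mm instead of 10 mm. That is too noisy to confirm flatness, though no corner shows as raised.
- **Plain cover:** I never moved near it or touched it, but I did not measure it again at the end.

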